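# Check a weld joint with the seam gauge, then shut its cover

## Task

Take the seam gauge from its fork stand and run its ball tip slowly (about 3 to 5 cm per second), without pressing hard, down in the V groove between the two plates, all the way from the end beside the parked cover, round the bend, to the far end at the end frame. Then hang the gauge back upright in the fork by its collar and let go, and after that push the sliding cover along until it is fully shut against the end frame. Leave the parts lying around where they are.

Things in the scene. Friction and masses are not known exactly. Their poses are not given: they have to be found in the camera images.
- jig: Fixed grey jig, 150 x 300 x 62 mm high; origin at the centre of its underside, y along its length, z up. Rails along the long sides (outer faces at x = -72 and 72 mm, tops 54 mm above the trolley top); an end frame 62 mm high across its -y end. Two plates lie between the rails in its -y half; a sliding cover is parked over its +y half.
- plates: Two fixed dark steel plates in the jig (92 x 110 x 14 mm together); origin at the centre of their underside, axes as the jig's, upper face 26 mm above the trolley top. Between them runs a V groove, the seam: 26 mm wide, bright 45 degree sides, open ends; straight from (x, y) = (-16, 55) mm beside the parked cover to a bend at (-16, 10), then straight to (18, -55).
- seam_0 (a point): First of six points evenly spaced along the seam, 8 mm in from the end beside the parked cover. Each marks where the centre of the gauge's ball tip lies when it sits at the bottom of the groove, 18.7 mm above the trolley top.
- seam_1 (a point): Point 2 of the six along the seam.
- seam_2 (a point): Point 3 of the six along the seam.
- seam_3 (a point): Point 4 of the six along the seam.
- seam_4 (a point): Point 5 of the six along the seam.
- seam_5 (a point): Last of the six points, 8 mm in from the seam's far end, next to the end frame.
- seam_bend (a point): The bend of the seam, likewise at the centre of a seated ball tip; it lies between seam_1 and seam_2.
- cover (a joint): Sliding metal cover of the jig (118 x 116 x 6 mm, upper face 47 mm above the trolley top): 0 = shut against the end frame, over the seam; grows (m) as it slides along the jig's +y, to 0.155. Starts open, at 0.13 to 0.148; shut by a push along the jig's -y; resistance about 2 N, stays where it is left.
- cover_handle (a point): Middle of the cover's handle, 65 mm above the trolley top: an upright bar across the cover, 76 mm long along the jig's x, 12 mm thick along y, top 80 mm above the trolley top, on a foot strip 26 mm wide along y and 51 mm above the trolley top. The cover reaches 58 mm either way along y from here.
- stand: Fixed fork stand, base 110 x 90 x 12 mm, origin at the centre of its underside. A post at its +x side carries two level prongs that point to its -x, upper face 85 mm above the trolley top; the gap between them is 24 mm wide (along y), open above, below and at the -x end, from x = -45 mm to x = 19 mm. Outside width over the prongs 54 mm.
- stand_rest (a point): Point between the prongs, on their upper face, where the axis of the hanging gauge belongs.
- gauge_grip (a point): Centre of the seam gauge's black square handle (26 x 26 x 48 mm high); x, y along its flat sides, z up. The gauge (about 0.15 kg) hangs upright in the fork: its round steel collar (44 mm across, 6 mm thick, underside 30 mm below this point) lies on the prongs; a steel shank 10 to 8 mm across runs down to a ball tip. A 3 mm steel button tops the handle.
- gauge_tip (a point): Centre of the gauge's 8 mm ball tip, 91 mm below gauge_grip on the same axis.
- fork_mid (a point): Loose grey fork bracket with a roller (60 x 82 x 97 mm), a bystander beside the stand; point on its upright axis, 45 mm up.
- slide_block: Loose brown slide block with a light end and a black knob (87 x 58 x 22 mm), a bystander in front; origin at the centre of its underside.
There are look-alikes about, which are no part of the job. Leave any orange look-alike of the part that bears gauge_grip alone.

How it is judged:
By the outcome, as a careful person would: the job done as asked, in the order asked, and still so for the second after the job is handed in, with the robot touching nothing.
It also fails if it takes over 72 s, if anything falls off the work surface, if the arm or the gripper's body presses on something with over 40 N, if the wrist force passes 120 N, or if a joint passes its speed limit or range.

## Robot

A 6-joint arm with a two-finger parallel gripper is mounted at the origin on a cart in front of the work surface, level with it; the furniture and walls round the work are solid. World frame = base frame: x ahead of the robot, y to its left, z up, the work surface at z = 0. Lengths are in mm, angles in rad, forces in N, time in s.
With the tool pointing down it reaches from about 300 to 775 mm from the base axis. Payload 14.6 kg.
Tool frame: the origin (TCP) lies on the centre line of the jaws, within the pads' length; the fingertips stand manip.tcp_to_tips ahead of it and the grasp point (between the pads) lies 5 mm behind it (manip.tcp_to_tips is the distance from the TCP to the fingertips, in mm); z points along the fingers, y is the direction in which the jaws open and shut (so a half turn about z gives the same grasp; the last joint's range is limited). The gripper opens to 94 mm and grips with 3 to 60 N. Pads are 16 mm wide; open, the fingers measure 119 mm over their backs; the gripper's body (75 mm by 177 mm) begins 78 mm behind the grasp point.
Start: joints at [1.187, 0.3, 1.521, -0, 1.321, -0.067], TCP at [171.337, 522.621, 219.446] pointing down, gripper open.
Joint ranges: [-3.03, 3.03], [-0.79, 2.21], [0.23, 2.52], [-1.04, 4.18], [0, 3.07], [-2.55, 2.55]. Speed limits (rad/s): [2.22, 2.22, 2.57, 3.14, 3.14, 3.14].

## Interface

Orientations are given as [roll, pitch, yaw] about the fixed x, y, z axes, in that order (R = Rz(yaw) Ry(pitch) Rx(roll)).
In Python, from cell import manip, optics, workorder gives the robot as it stands. The module is installed in compiled form; this text tells all that it offers.
- The arm moves only by the tool jog_arm, never from a script. Its argument "deltas" is text: rows parted by semicolons, each of 5 numbers parted by spaces: the shift along the tool's x, y, z in mm, then the turn about the tool's z in rad, then the finger opening in mm, from 0 to 94. In form: tx ty tz twist grip; .... A call has exactly 10 rows; each row is the pose to reach, as a shift and turn from the pose commanded when the call began, along the tool's axes at that moment; what a row does not reach only later rows make up. A row lasts 1/8 s, in which the tool goes at most 62.5 mm and 10.7 degrees, less where a joint would pass 70% of its speed; a pose out of reach is approached as far as the arm can. A call with a gripper value outside its range is refused whole. The fingers move at their own pace and stop on an object; "squeeze" is the grip in N (left out, the last holds). Time passes only in rows, so rows that repeat a pose let the fingers close, or fill a call up. It gives the time, the measured TCP pose, the force and the opening at its end, in the units of the state.
- manip.read_state(): the state, without advancing time (a new reading comes with each control period).
- optics.camera(name): name is "scene" or "top"; returns (picture, depth): 420x560x3 uint8, red, green, blue; 420x560 float32, mm along the optical axis (not along the pixel's ray), 0 where there is no reading.
- optics.get_calibration(name): a dict with "intrinsics" (3x3 intrinsics, pixels), "R" (3x3) and "t" (3): a world point X has camera coordinates R X + t. Camera axes: x right, y down, z forward; pixel columns grow to the right and rows downward; lengths in mm; the calibration is good to about 2 mm. A picture is of the moment at which its call begins. get_calibration takes no time and is no camera call.
- workorder.sign_off(): hands the job in, once; it reports no verdict.
The state is a dict: "clock": time; "joints": joint angles; "qd": joint speeds; "effort": joint torques, N m; "eef_pos": TCP position; "eef_rot": TCP orientation; "wrist_force": force on the tool from outside, world axes, zero at the start; "moment": the same for the moment, N m; "finger_gap": finger opening in mm.
Only numpy, scipy, OpenCV 4.12 (cv2) and the standard library are available. Lean on these libraries where they do the work, as an engineer would, in place of code of your own. Each camera call takes 0.05 s, during which the arm holds its last target.

## Working session

There is one attempt and no reset: what is moved stays moved. The work goes in short steps, Python scripts to look and compute and a tool call to move; the robot and the scene stay as the last step left them, time stands still between calls to the robot, and variables do not carry over. Pictures are saved under pics/ and viewed, and the job is handed in when it is done.

Besides the shell and the picture viewer there is one more tool, called after "Request:" by a JSON object that holds its "op" and its "data", one argument or row to a line. jog_arm: Moves the arm, as the interface text tells. Its arguments: {"type":"object","properties":{"deltas":{"type":"string"},"squeeze":{"type":"number"}},"required":["deltas"]}

```bash
mkdir -p pics; cat > h.py <<'E'
import numpy as np, cv2
from cell import manip, optics, workorder
def shot(name,tag):
    p,d=optics.camera(name); np.savez(f'pics/{tag}.npz',p=p,d=d); cv2.imwrite(f'pics/{tag}.png',p[:,:,::-1]); return p,d
def load(tag):
    z=np.load(f'pics/{tag}.npz'); return z['p'],z['d']
def world(name,d):
    c=optics.get_calibration(name); K=np.array(c['intrinsics']);R=np.array(c['R']);t=np.array(c['t'])
    v,u=np.mgrid[:d.shape[0],:d.shape[1]]
    X=np.stack([(u-K[0,2])/K[0,0]*d,(v-K[1,2])/K[1,1]*d,d],-1)
    W=(X-t)@R; W[d==0]=np.nan; return W
def proj(name,P):
    c=optics.get_calibration(name); K=np.array(c['intrinsics']);R=np.array(c['R']);t=np.array(c['t'])
    q=np.atleast_2d(P)@R.T+t; q=q@K.T; return q[:,:2]/q[:,2:]
E
python3 - <<'E'
from h import *
for n in('scene','top'):
    shot(n,n+'0'); c=optics.get_calibration(n); print(n,c)
print(manip.read_state(), manip.tcp_to_tips)
E
```

```text
scene {'intrinsics': array([[401.86705534,   0.        , 282.8087184 ],
       [  0.        , 401.86705534, 208.5592416 ],
       [  0.        ,   0.        ,   1.        ]]), 'R': array([[ 0.58540858, -0.8107157 , -0.00606995],
       [-0.35701185, -0.25105779, -0.89972914],
       [ 0.72790063,  0.5288762 , -0.4364065 ]]), 't': array([-341.36939192,  218.18585896,  787.77348871])}
top {'intrinsics': array([[388.32203077,   0.        , 281.50888009],
       [  0.        , 388.32203077, 207.96286441],
       [  0.        ,   0.        ,   1.        ]]), 'R': array([[-0.02016489, -0.99959028, -0.02031401],
       [-0.9971621 ,  0.02158165, -0.07212481],
       [ 0.07253367,  0.01880197, -0.99718872]]), 't': array([ -69.10366523,  463.46814444, 1040.89841357])}
{'clock': 0.1, 'joints': array([ 1.18740869e+00,  3.00386476e-01,  1.52148014e+00,  3.25364422e-06,
        1.32069280e+00, -6.66064833e-02]), 'qd': array([-8.18448066e-04, -1.95046374e-05, -1.82380767e-03, -1.81223920e-05,
        8.22922247e-04,  1.49808765e-04]), 'effort': array([ 1.06934956e-03, -5.32640398e+01, -3.53285301e+01,  7.09318346e-02,
        2.33897078e-02, -1.25932884e-04]), 'eef_pos': array([171.25920383, 522.44243413, 218.97544324]), 'eef_rot': array([-3.14062825e+00, -6.74893886e-05,  2.82481066e+00]), 'wrist_force': array([-0.01835989, -0.1291001 , -0.48337282]), 'moment': array([ 0.01806018,  0.00019757, -0.00357084]), 'finger_gap': 94.27300942876722} 14.0
```

View pics/scene0.png

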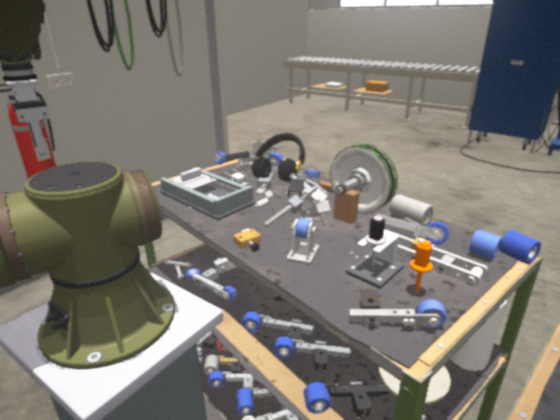

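View pics/top0.png

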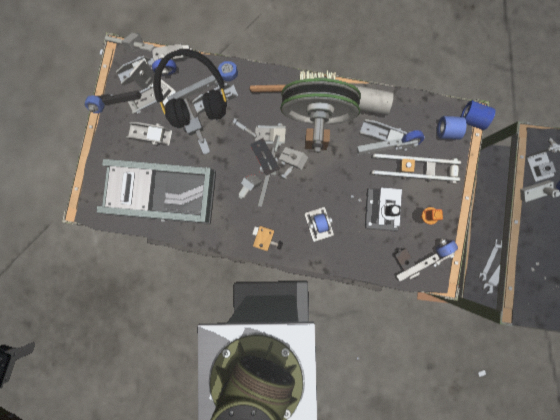

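The pictures show the jig at top (155,190), with its cover and white handle parked at the left (125,187) and the seam at right (185,193). The stand is at top (383,208) with a black round/square item at (393,210), scene (377,230). The slide block is at (264,238) and the fork bracket at (319,224).
Things that could be taken for the gauge: the black handle at top (393,210) and the orange look-alike at (432,215), scene (422,255). By the description I choose the black one. Close crops come next.

```bash
python3 - <<'E'
from h import *
p,_=load('top0'); q,_=load('scene0')
a=cv2.resize(p[170:250,350:450],None,fx=4,fy=4,interpolation=cv2.INTER_CUBIC)
b=cv2.resize(q[200:300,340:440],None,fx=4,fy=4,interpolation=cv2.INTER_CUBIC)[:400]
im=np.zeros((400,800,3),np.uint8); im[:320,:400]=a; im[:,400:]=b
cv2.imwrite('pics/crop1.png',im[:,:,::-1])
a=cv2.resize(p[150:230,90:220],None,fx=6,fy=6,interpolation=cv2.INTER_CUBIC)
cv2.imwrite('pics/crop2.png',a[:,:,::-1])
E
```

```text
(no output)
```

View pics/crop1.png

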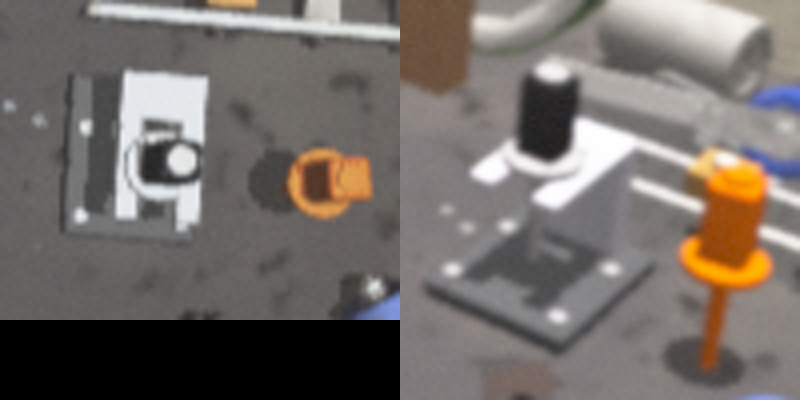

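View pics/crop2.png

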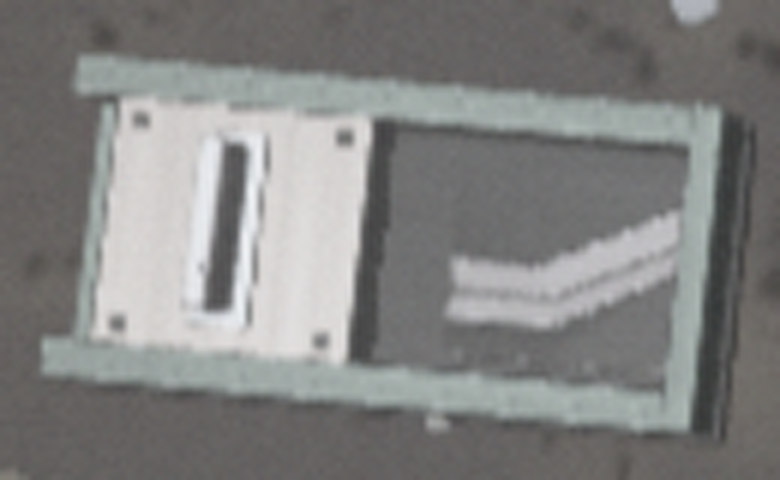

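The black square handle, with its white collar resting on the fork prongs, matches the gauge: top pixel (393,210), scene (377,230). The orange piece at scene (422,255) is the look-alike. The seam shows at top from (166,199) over the bend (181,199) to (203,189). Next I measure poses from depth.

```bash
python3 - <<'E'
from h import *
p,d=load('top0'); W=world('top',d)
np.set_printoptions(precision=1,suppress=True,linewidth=200)
# table
print('z table', np.nanmedian(W[230:250,180:230,2]), np.nanmedian(W[225:235,350:380,2]))
def hist(sl):
    z=W[sl][...,2].ravel(); z=z[~np.isnan(z)]; h,e=np.histogram(z,np.arange(-10,160,4)); print([(int(e[i]),int(h[i])) for i in range(len(h)) if h[i]])
hist(np.s_[150:230,90:220]); hist(np.s_[170:250,350:412])
s=np.s_[185:235,362:412]
print('stand z'); print(W[s][::2,::2,2].round(0).astype(int))
q,d2=load('scene0'); W2=world('scene',d2)
sc=np.s_[212:250:2,362:400:2]
print(W2[sc][...,2].round(0))
E
```

```text
z table -0.8364717783801905 0.3741117877571759
[(-10, 18), (-6, 1071), (-2, 2763), (2, 399), (6, 310), (10, 683), (14, 212), (18, 197), (22, 728), (26, 379), (30, 47), (34, 53), (38, 41), (42, 665), (46, 850), (50, 921), (54, 504), (58, 226), (62, 107), (66, 20), (70, 18), (74, 56), (78, 73), (82, 6)]
[(-10, 5), (-6, 632), (-2, 2241), (2, 424), (6, 153), (10, 445), (14, 91), (18, 36), (22, 69), (26, 65), (30, 13), (34, 6), (38, 9), (42, 9), (46, 4), (50, 1), (58, 4), (62, 2), (66, 1), (70, 4), (78, 58), (82, 306), (86, 134), (90, 57), (94, 6), (98, 1), (102, 7), (106, 2), (110, 6), (114, 6), (118, 6), (122, 8), (126, 3), (130, 6), (134, 43), (138, 55), (142, 16)]
stand z
[[                  -1                   -4                    0                    2                    1                   -3                   -1                   -2                    1
                     0                   -1                   -2                   -1                   -2                    1                    0                   -1                    1
                     0                
[... 14104 characters left out ...]
104.  99.  85.  86.  87.  86.  87.  85.  86.  83.]
 [  2.  85.  91.  91.  95.  98. 100. 101. 101.  98.  92.  92.  83.  86.  85.  85.  84.  82.  79.]
 [ 85.  87.  89.  93.  92.  92.  92.  95.  95.  91.  92.  91.  86.  85.  85.  85.  81.  77.  72.]
 [ 86.  86.  85.  88.  91.  91.  92.  92.  92.  93.  91.  91.  86.  86.  85.  80.  70.  70.   9.]
 [ 87.  84.  80.   1.   1.  87.  88.  89.  89.  89.  87.  87.  87.  83.  60.  63.  65.  65.   5.]
 [ 82.  -0.   3.   1.   0.  70.  73.  86.  85.  86.  85.  86.  84.  55.  57.  59.  61.  60.  26.]
 [  1.   0.   1.   2.   0.  67.  87.  86.  85.  87.  86.  82.  47.  50.  52.  53.  56.  51.  21.]]<stdin>:10: RuntimeWarning: invalid value encountered in cast
```

```bash
cat > fit.py <<'E'
from h import *
from scipy.optimize import minimize
np.set_printoptions(precision=2,suppress=True,linewidth=160)
def offset_poly(w=13):
    # seam outline at plate top in plates frame
    c=np.array([[-16,55],[-16,10],[18,-55.]]); d1=np.array([0,-1.]); d2=(c[2]-c[1])/np.linalg.norm(c[2]-c[1])
    n1=np.array([1,0.]); n2=np.array([-d2[1],d2[0]]); 
    nb=(n1+n2); nb/=nb@n1
    # end lines cut at y=+-55
    e=np.array([1/(n2@[1,0]),0])
    L=[c[0]+w*n1,c[1]+w*nb,c[2]+w*e]; R=[c[0]-w*n1,c[1]-w*nb,c[2]-w*e]
    return np.array(L+R[::-1])
def place(P,q,z): 
    c,s=np.cos(q[2]),np.sin(q[2]); xy=P@np.array([[c,s],[-s,c]])+q[:2]
    return np.c_[xy,np.full(len(P),z)]
def mask(cam,P,S=1):
    uv=proj(cam,P); m=np.zeros((420*4,560*4),np.uint8)
    cv2.fillPoly(m,[np.round((uv+0.5)*4*16).astype(np.int32)],255,shift=4)
    return cv2.resize(m,(560,420),interpolation=cv2.INTER_AREA)/255.
E
python3 - <<'E'
from fit import *
p,d=load('top0'); q,d2=load('scene0')
W=world('top',d)
# initial from pixels
def at(u,v,z,cam='top'):
    c=optics.get_calibration(cam);K=c['intrinsics'];r=c['R'].T@np.linalg.solve(K,[u,v,1]);o=-c['R'].T@c['t'];return o+r*(z-o[2])/r[2]
a=at(165.5,200,26);b=at(181,200,26)
print(a,b)
g=p.mean(2).astype(float)
q0=np.array([0,0,0.]); yaw=np.arctan2(*(a-b)[[1,0]])-np.pi/2
c=b[:2]; q0[2]=yaw; R=np.array([[np.cos(yaw),-np.sin(yaw)],[np.sin(yaw),np.cos(yaw)]]); q0[:2]=c-R@[-16,10]
print(q0)
P=offset_poly()
# plates only visible region: drop pixels blocked by end frame by limiting poly to y>-45
def cost(x):
    m=mask('top',place(P,x,26)); 
    sub=np.s_[175:212,155:203]
    A=np.c_[m[sub].ravel(),np.ones(m[sub].size)]; y=g[sub].ravel()
    s,res,_,_=np.linalg.lstsq(A,y,rcond=None); return res[0]
best=minimize(cost,q0,method='Nelder-Mead',options=dict(initial_simplex=q0+np.array([[0,0,0],[6,0,0],[0,6,0],[0,0,.1]])))
print('top',best.x,best.fun,cost(q0))
x=best.x
# scene
from fit import *
print(proj('scene',place(P,x,26)))
gs=q.mean(2).astype(float)
a=cv2.resize(q[150:230,150:270],None,fx=6,fy=6,interpolation=cv2.INTER_CUBIC)
uv=proj('scene',place(P,x,26)); cv2.polylines(a,[np.round((uv-[150,150]+.5)*6).astype(np.int32)],True,(255,0,0),1)
cv2.imwrite('pics/cs.png',a[:,:,::-1])
a=cv2.resize(p[150:230,90:220],None,fx=6,fy=6,interpolation=cv2.INTER_CUBIC)
uv=proj('top',place(P,x,26)); cv2.polylines(a,[np.round((uv-[90,150]+.5)*6).astype(np.int32)],True,(255,0,0),1)
cv2.imwrite('pics/ct.png',a[:,:,::-1])
E
```

```text
[489.7  235.74  26.  ] [488.77 193.41  26.  ]
[504.54 183.06  -0.02]
top [507.03 183.14  -0.09] 137201.03686784452 357103.8902407043
[[208.11 193.8 ]
 [216.77 197.31]
 [240.31 199.58]
 [233.22 202.67]
 [211.6  200.54]
 [201.6  196.36]]
```

View pics/cs.png

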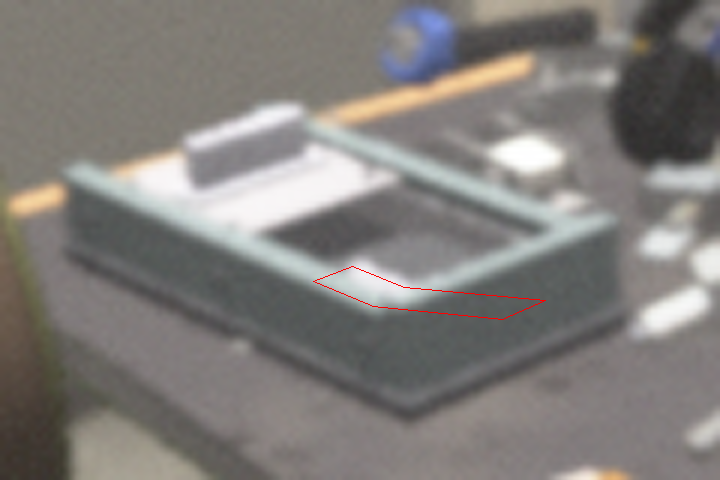

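View pics/ct.png

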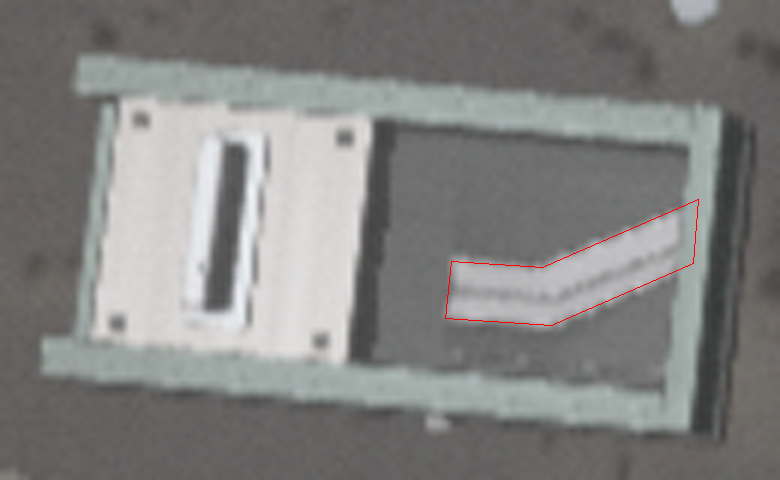

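The overlays match: the seam outline from the top camera fits the bright groove, and the scene view is consistent. Plates are at about (507.0, 183.1), yaw -0.09. Next are the gauge, stand and cover.

```bash
python3 - <<'E'
from fit import *
from scipy.spatial import ConvexHull
p,d=load('top0'); q,d2=load('scene0')
print('handle dark top', p[205:216:2,384:402].mean(2).astype(int))
# triangulate button
def ray(cam,u,v):
    c=optics.get_calibration(cam);K=c['intrinsics'];r=c['R'].T@np.linalg.solve(K,[u,v,1]);return -c['R'].T@c['t'],r/np.linalg.norm(r)
def cent(img,sl,th):
    g=img.mean(2).astype(float)[sl]; w=np.clip(g-th,0,None); v,u=np.mgrid[sl]; return (u*w).sum()/w.sum(),(v*w).sum()/w.sum()
t=cent(p,np.s_[206:215,390:401],150); s=cent(q,np.s_[212:222,372:386],150); print(t,s)
o1,r1=ray('top',*t);o2,r2=ray('scene',*s)
A=np.c_[r1,-r2]; k=np.linalg.lstsq(A,o2-o1,rcond=None)[0]; print('button',o1+k[0]*r1,o2+k[1]*r2)
for nm,o,r in(('top',o1,r1),('scene',o2,r2)): print(nm,(o+r*(142-o[2])/r[2]))
# handle hull fit
def hull(cam,x):
    c,s_=np.cos(x[2]),np.sin(x[2]); B=np.array([[a*13,b*13] for a in(-1,1) for b in(-1,1)])@np.array([[c,s_],[-s_,c]])+x[:2]
    P=np.r_[np.c_[B,[91]*4],np.c_[B,[139]*4]]; uv=proj(cam,P); h=uv[ConvexHull(uv).vertices]
    m=np.zeros((1680,2240),np.uint8); cv2.fillPoly(m,[np.round((h+.5)*64).astype(np.int32)],255,shift=4); return cv2.resize(m,(560,420),interpolation=cv2.INTER_AREA)/255.
def cost(x,cams):
    r=0
    for cam,img,sl in cams:
        g=(img.mean(2)<70)[sl].astype(float)
        r+=((hull(cam,x)[sl]-g)**2).sum()
    return r
T=('top',p,np.s_[200:220,384:402]); S=('scene',q,np.s_[214:242,365:390])
for cams in([T],[S],[T,S]):
  for y in(-0.4,0,.4):
    x0=np.array([*(o1+k[0]*r1)[:2],y]); b=minimize(cost,x0,args=(cams,),method='Nelder-Mead',options=dict(initial_simplex=x0+np.array([[0,0,0],[5,0,0],[0,5,0],[0,0,.25]])))
    print([c[0] for c in cams],b.x,b.fun)
im=cv2.resize(q[205:250,355:400],None,fx=12,fy=12,interpolation=cv2.INTER_NEAREST);cv2.imwrite('pics/g1.png',im[:,:,::-1])
E
```

```text
handle dark top [[169 183 136 172 170 117 107  81  90  84  95 107 122 138 142 175 194 118]
 [156 113  57  48  42  37  48  64 108 190 221 223 208 183 123  75  95 100]
 [154  87  49  40  43  42  49  94 212 229 229 228 229 227 219 112 116 101]
 [156  74  43  38  42  43  50  89 176 226 229 229 228 224 199 101 112 102]
 [156  71  47  43  43  43  59  68  75 127 172 177 173 133  81  67  99 100]
 [223 158  96  88  82  77  75  66  61  64  65  77  83 109 126 178 124  95]]
(np.float64(395.0370785118825), np.float64(209.5768321513002)) (np.float64(378.5526058100316), np.float64(216.81449243825483))
button [ 442.92 -350.84  144.21] [ 444.67 -354.05  145.19]
top [ 443.06 -351.44  142.  ]
scene [ 450.69 -351.73  142.  ]
['top'] [ 419.09 -308.66   -0.08] 54.0
['top'] [ 440.88 -329.07    0.18] 43.199846212995
['top'] [ 437.84 -303.58   -0.83] 54.0
['scene'] [ 426.35 -358.37    0.36] 55.630542099192624
['scene'] [ 426.49 -358.3     0.36] 54.90120722798923
['scene'] [ 441.19 -352.63    0.31] 92.07589388696655
['top', 'scene'] [ 407.57 -364.6     0.38] 168.2628988850442
['top', 'scene'] [ 443.22 -352.07    0.33] 212.9834678969627
['top', 'scene'] [ 443.36 -351.92    0.36] 212.2329719338716
```

View pics/g1.png

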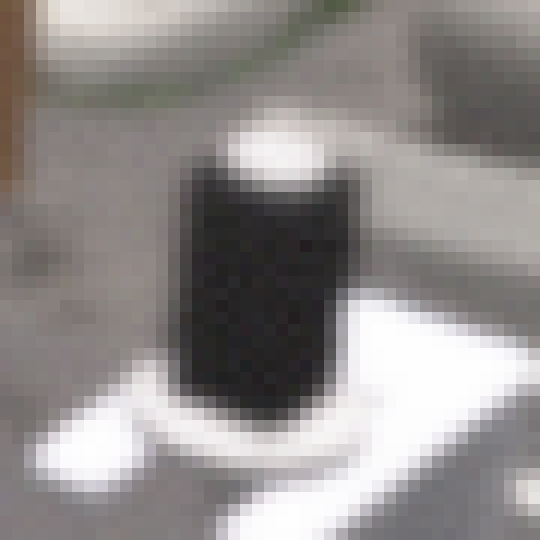

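```bash
python3 - <<'E'
from fit import *
from scipy.spatial import ConvexHull
p,d=load('top0'); q,d2=load('scene0')
def hull(cam,x):
    c,s_=np.cos(x[2]),np.sin(x[2]); B=np.array([[a*13,b*13] for a in(-1,1) for b in(-1,1)])@np.array([[c,s_],[-s_,c]])+x[:2]
    P=np.r_[np.c_[B,[91]*4],np.c_[B,[139]*4]]; uv=proj(cam,P); h=uv[ConvexHull(uv).vertices]
    m=np.zeros((1680,2240),np.uint8); cv2.fillPoly(m,[np.round((h+.5)*64).astype(np.int32)],255,shift=4); return cv2.resize(m,(560,420),interpolation=cv2.INTER_AREA)/255.
def soft(img,cen,rad):
    g=np.clip((140-img.mean(2))/100,0,1); v,u=np.mgrid[:420,:560]; b=((u-cen[0])/rad[0])**2+((v-cen[1])/rad[1])**2<1; g[b]=1; return g
gt=soft(p,(395.04,209.58),(5,4.2)); gs=soft(q,(378.5,216.8),(6.5,4))
print((gt[200:220,380:406]*9).astype(int)); print((gs[210:244,366:390]*9).astype(int))
# exclude other dark zones: shadow under collar etc via windows
T=('top',gt,np.s_[204:216,384:402]); S=('scene',gs,np.s_[213:240,368:386])
for cams in([T],[S]):
  for y in np.arange(-0.7,.8,.2):
    f=lambda xy:sum(((hull(c,[*xy,y])[s]-g[s])**2).sum() for c,g,s in cams)
    x0=np.array([443.,-352]); b=minimize(f,x0,method='Nelder-Mead',options=dict(initial_simplex=x0+np.array([[0,0],[4,0],[0,4]])))
    print(cams[0][0],round(y,2),b.x,b.fun)
E
```

```text
[[0 0 0 0 0 0 2 3 2 1 0 0 0 0 0 0 0 0 0 0 0 0 3 3 3 3]
 [0 0 0 0 0 0 2 5 5 4 4 4 1 1 2 0 0 0 0 0 0 1 3 3 3 3]
 [0 0 0 0 0 0 1 2 2 1 1 2 1 1 2 0 0 0 0 0 0 1 3 3 3 3]
 [0 0 0 0 0 0 0 0 0 0 0 0 0 0 1 0 0 0 0 0 0 1 3 3 3 3]
 [0 0 0 0 0 0 0 0 0 0 0 0 0 0 2 0 0 0 0 0 0 1 3 3 3 3]
 [0 0 0 0 0 0 0 0 0 2 2 5 4 5 4 2 1 0 0 0 0 1 3 3 3 3]
 [0 0 0 0 0 0 5 5 6 7 7 6 6 9 9 9 9 9 5 4 0 3 3 3 3 3]
 [0 0 0 0 0 2 7 8 8 9 8 6 9 9 9 9 9 9 9 5 4 3 3 3 3 3]
 [0 0 0 0 0 3 8 8 8 8 7 9 9 9 9 9 9 9 9 9 4 3 3 3 4 4]
 [0 0 0 0 0 4 8 8 8 8 8 9 9 9 9 9 9 9 9 9 2 3 3 4 4 4]
 [0 0 0 0 0 5 8 8 8 8 7 9 9 9 9 9 9 9 9 9 9 3 3 3 4 4]
 [0 0 0 0 0 5 8 9 8 8 8 9 9 9 9 9 9 9 9 9 2 3 3 3 4 4]
 [0 0 0 0 0 6 8 8 9 8 7 9 9 9 9 9 9 9 9 9 3 3 3 4 4 4]
 [0 0 0 0 0 6 8 8 8 8 7 6 5 9 9 9 9 9 5 6 3 3 4 4 4 4]
 [0 0 0 0 0 3 8 8 8 8 7 7 8 6 5 5 5 5 6 4 2 3 4 4 4 4]
 [0 0 0 0 0 0 3 4 5 5 5 6 7 6 6 5 5 2 1 0 1 4 4 4 4 4]
 [0 0 0 0 0 0 0 0 0 0 0 0 0 0 0 0 0 0 0 0 0 3 3 4 4 4]
 [0 0 0 0 0 0 0 0 0 0 0 0 0 0 0 0 0 0 0 0 1 3 4 4 4 4]
 [0 0 0 0 0 0 0 0 0 0 0 0 0 0 0 0 0 0 0 0 1 3 3 3 3 3]
 [0 0 0 0 0 0 0 0 0 0 0 0 0 0 0 0 0 0 0 0 1 3 3 3 3 3]]
[... 1762 characters left out ...]
 19.779124259900037
top -0.5 [ 439.59 -352.33] 18.754610611303345
top -0.3 [ 439.64 -352.2 ] 14.335825528642829
top -0.1 [ 440.  -352.5] 11.85507658592849
top 0.1 [ 440.6 -351.9] 15.830532179930795
top 0.3 [ 442.28 -350.9 ] 18.85153179546328
top 0.5 [ 441.91 -351.48] 20.090824375240288
top 0.7 [ 440.41 -350.14] 20.33573479430988
scene -0.7 [ 459.71 -345.91] 52.60438181468666
scene -0.5 [ 459.3  -347.72] 56.26111076509035
scene -0.3 [ 460.91 -348.64] 54.26967208765859
scene -0.1 [ 459.43 -346.73] 48.1733368319877
scene 0.1 [ 458.35 -345.86] 31.82692852748943
scene 0.3 [ 458.67 -346.48] 23.238345674740486
scene 0.5 [ 459.4  -345.52] 25.965161514802
scene 0.7 [ 459.36 -345.15] 39.45840872741253
```

```bash
python3 - <<'E'
from fit import *
p,d=load('top0'); W=world('top',d)
g=p.mean(2).astype(float)
print(g[186:232,376:406].astype(int)[::2])
# fit plan: fork polygon at z=85: outer x from -45 to L, y +-27, gap -45..19 y +-12
v,u=np.mgrid[:420,:560]
def model(x):
    L=x[3]
    out=np.array([[-45,-27],[L,-27],[L,27],[-45,27.]]); gap=np.array([[-46,-12],[19,-12],[19,12],[-46,12.]])
    return np.clip(mask('top',place(out,x,85))-mask('top',place(gap,x,85)),0,1)
sl=np.s_[184:232,372:408]
z=W[...,2]; occ=np.zeros((420,560)); 
obs=((z>75)).astype(float); 
val=~np.isnan(z); 
# ignore area of collar/handle: circle around its projection
c0=proj('top',[[443,-352,90]])[0]; c1=proj('top',[[443,-352,140]])[0]
for k in np.linspace(0,1,6):
    c=c0+(c1-c0)*k; r=12 if k==0 else 9; val&=((u-c[0])**2+(v-c[1])**2>r*r)
def cost(x):
    return (((model(x)-obs)**2)[sl][val[sl]]).sum()
for y in(-.15,-.05,0.05):
    x0=np.array([443,-352,y,40.]); b=minimize(cost,x0,method='Nelder-Mead',options=dict(maxiter=800,initial_simplex=x0+np.array([[0,0,0,0],[8,0,0,0],[0,8,0,0],[0,0,.15,0],[0,0,0,12]])))
    print('depth',b.x,b.fun)
obs2=np.clip((g-110)/100,0,1)
def cost2(x): return (((model(x)-obs2)**2)[sl][val[sl]]).sum()
b2=minimize(cost2,b.x,method='Nelder-Mead',options=dict(initial_simplex=b.x+np.array([[0,0,0,0],[4,0,0,0],[0,4,0,0],[0,0,.1,0],[0,0,0,6]])));print('rgb',b2.x,b2.fun)
im=cv2.resize(p[180:240,360:420],None,fx=9,fy=9,interpolation=cv2.INTER_CUBIC)
x=b2.x
for P,zz in((np.array([[-45,-27],[x[3],-27],[x[3],27],[-45,27.],[-45,12],[19,12],[19,-12],[-45,-12]]),85),):
    uv=proj('top',place(P,x,zz)); cv2.polylines(im,[np.round((uv-[360,180]+.5)*9).astype(np.int32)],True,(255,0,0),1)
for r,zz,cc in((22,91,(0,255,0)),(22,85,(0,200,0)),):
    a=np.linspace(0,6.28,40); P=np.c_[442+r*np.cos(a),-352+r*np.sin(a),np.full(40,zz)]
    uv=proj('top',P); cv2.polylines(im,[np.round((uv-[360,180]+.5)*9).astype(np.int32)],True,cc,1)
a=-0.09;B=np.array([[-13,-13],[13,-13],[13,13],[-13,13.]])
for zz in(91,139):
    uv=proj('top',place(B,[442,-352,a],zz)); cv2.polylines(im,[np.round((uv-[360,180]+.5)*9).astype(np.int32)],True,(0,0,255),1)
cv2.imwrite('pics/st.png',im[:,:,::-1])
E
```

```text
[[ 98  96 101  99  95 102 103  96  97  99 100  99  98 102 101  97  99  98 101 102 102 103 102 104 104 106 109 110 110 113]
 [ 87  90  90  89 102 197 213 197 189 192 194 188 186 193 190 185 167 151 150 139 127 119 119 116 106 109 106 108 109 111]
 [ 73  74  78  75 126 226 230 231 231 231 231 231 230 231 231 232 229 229 230 229 227 229 229 229 227 211 125 108 108 110]
 [ 75  77  76  82 134 225 230 230 230 233 232 231 231 232 231 231 231 232 231 231 231 232 232 232 229 202 121 106 105 105]
 [ 75  72  70  83 156 227 231 231 231 231 232 231 231 230 232 231 230 232 231 232 232 233 232 232 227 178 115 105 105 103]
 [ 76  76  75  96 186 228 230 232 230 232 231 233 230 231 231 232 233 232 231 231 231 233 231 232 227 147 107 105 106 105]
 [ 71  75  75 101 211 230 233 231 231 225 228 228 228 229 229 229 230 231 232 231 230 232 232 231 225 132  98 101 101 102]
 [ 74  74  98 106 203 230 231 231 229 185 114 102 113 118 132 147 169 174 180 197 230 232 231 232 227 131 103 100 102 102]
 [ 75  80 112 107 205 230 232 232 227 180 126 107 113 119 127 117 127 123 110 160 228 232 231 231 225 123 103 101 10
[... 1672 characters left out ...]
 96  98  90  88  94  96  96 100  98  99  98 100  98 100]]Traceback (most recent call last):
  File "<stdin>", line 22, in <module>
    res = _minimize_neldermead(fun, x0, args, callback, bounds=bounds,
                               **options)
    fsim[j] = func(sim[j])
              ~~~~^^^^^^^^
    fx = function(np.copy(x), *(wrapper_args + args))
  File "<stdin>", line 20, in cost
  File "<stdin>", line 10, in model
  File "fit.py", line 17, in mask
    uv=proj(cam,P); m=np.zeros((420*4,560*4),np.uint8)
  File "h.py", line 13, in proj
    c=optics.get_calibration(name); K=np.array(c['intrinsics']);R=np.array(c['R']);t=np.array(c['t'])
ValueError: time passes only in moves, steps and waits
```

View pics/st.png

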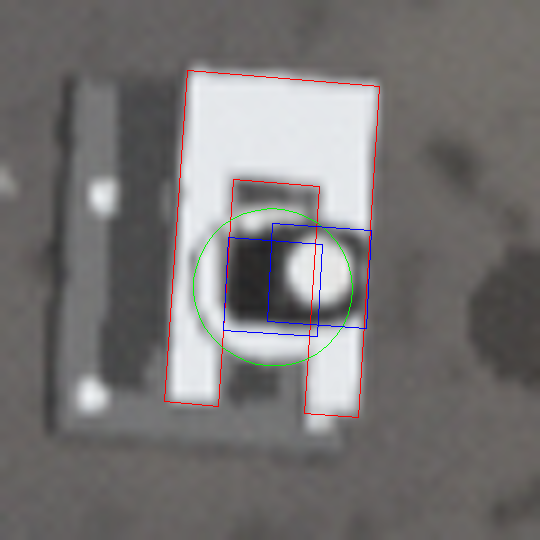

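The overlay fits: stand at about (453,-353.5), yaw -0.11, and gauge axis at about (442,-352.3). In the top view the handle edges have the same yaw, about -0.10.

I will approach with tool yaw 1.47, so the jaws open along the stand's x, away from the orange piece.

```bash
cat > mv.py <<'E'
import sys,json,numpy as np
from fit import place
# usage: cmd pose stored in cmd.json [x,y,z,yaw]; mv.py x,y,z,yaw ...
c=json.load(open('cmd.json')); 
for a in sys.argv[1:]:
    t=[float(v) for v in a.split(',')]
    d=np.array(t[:3])-c[:3]; cy,sy=np.cos(c[3]),np.sin(c[3])
    print(a,'->',np.round([d[0]*cy+d[1]*sy, d[0]*sy-d[1]*cy, -d[2], -((t[3]-c[3]+np.pi)%(2*np.pi)-np.pi)],3))
E
cat > upd.py <<'E'
import sys,json,numpy as np
from cell import manip
# update cmd with last row: tx ty tz twist
c=json.load(open('cmd.json')); tx,ty,tz,w=map(float,sys.argv[1:5]); cy,sy=np.cos(c[3]),np.sin(c[3])
n=[c[0]+tx*cy+ty*sy,c[1]+tx*sy-ty*cy,c[2]-tz,c[3]-w]; json.dump(n,open('cmd.json','w'))
s=manip.read_state(); np.set_printoptions(precision=2,suppress=True)
print('cmd',np.round(n,2),'meas',s['eef_pos'],s['eef_rot'],'F',s['wrist_force'],'M',s['moment'],'gap',round(s['finger_gap'],1),'t',s['clock'])
E
echo '[171.337,522.621,219.446,2.8248]' > cmd.json
python3 mv.py 400,100,219,1.47 442,-352.3,219,1.47
```

```text
400,100,219,1.47 -> [-348.94 -330.36    0.45    1.35]
442,-352.3,219,1.47 -> [-529.75 -747.07    0.45    1.35]
```

Request:
{"op": "jog_arm", "data": {
  "deltas": "-43 -41 0 0.17 60; -87 -82 0 0.34 60; -131 -124 0 0.51 60; -174 -165 0 0.68 60; -218 -206 0 0.85 60; -262 -247 0 1.02 60; -306 -289 0 1.19 60; -349 -330 0 1.355 60; -374 -387 0 1.355 60; -399 -444 0 1.355 60",
  "squeeze": 25
}}

```text
clock: 1.35
eef_pos: [412.0, -25.6, 219.3]
eef_rot: [-3.141, -0.0, 1.47]
wrist_force: [0.8, 0.9, 0.1]
finger_gap: 60.0
```

```bash
python3 upd.py -399 -444 0 1.355; python3 mv.py 442,-352.3,170,1.47
```

```text
cmd [412.17 -23.58 219.45   1.47] meas [411.96 -25.56 219.31] [-3.14 -0.    1.47] F [0.83 0.93 0.09] M [-0.02  0.03  0.  ] gap 60.0 t 1.35
442,-352.3,170,1.47 -> [-324.04   62.82   49.45   -0.  ]
```

Request:
{"op": "jog_arm", "data": {
  "deltas": "-55 10 0 0 60; -110 21 0 0 60; -165 32 0 0 60; -220 42 0 0 60; -275 53 0 0 60; -324 63 0 0 60; -324 63 20 0 60; -324 63 39 0 60; -324 63 39 0 60; -324 63 39 0 60"
}}

```text
clock: 2.6
eef_pos: [442.4, -352.4, 181.2]
eef_rot: [3.141, 0.0, 1.47]
wrist_force: [0.8, 0.3, 0.0]
finger_gap: 60.1
```

```bash
python3 upd.py -324 63 39 0; python3 - <<'E'
from h import *
q,d=shot('scene','scene1'); p,_=shot('top','top1')
a=cv2.resize(q[150:270,320:440],None,fx=5,fy=5,interpolation=cv2.INTER_CUBIC); cv2.imwrite('pics/s1c.png',a[:,:,::-1])
E
```

```text
cmd [ 442.18 -352.28  180.45    1.47] meas [ 442.39 -352.36  181.22] [3.14 0.   1.47] F [0.75 0.32 0.04] M [-0.08  0.08  0.04] gap 60.1 t 2.6
```

View pics/s1c.png

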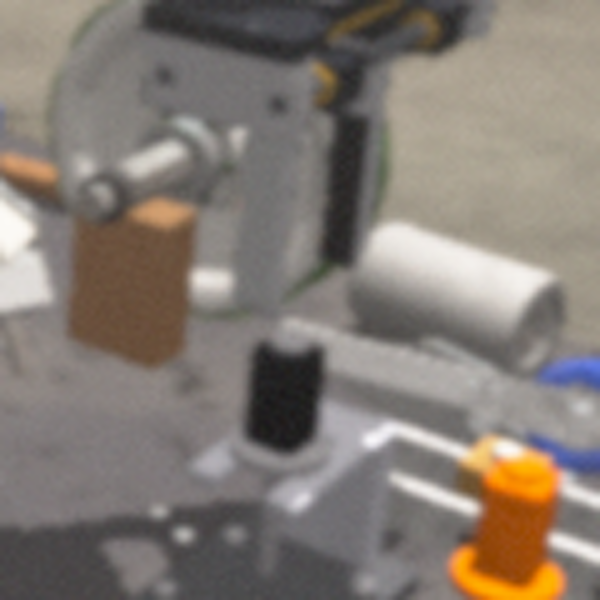

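The scene crop shows the black handle below the open fingers, with the button near crop (290,338) and fingertips at crop (262,310) and (345,262). The orange piece is clear at right. I check the camera offset by projecting the fingertips.

```bash
python3 - <<'E'
from h import *
q,d=load('scene1'); 
c=np.array([442.39,-352.36]); yaw=1.47; ty=np.array([np.sin(yaw),-np.cos(yaw)]); tx=np.array([np.cos(yaw),np.sin(yaw)])
P=[]
for s in(-1,1):
  for o in (30,):
    for b in(-8,8):
      for z in (167.2,190):
        P.append([*(c+s*o*ty+b*tx),z])
uv=proj('scene',P); P=np.array(P)
a=cv2.resize(q[150:270,320:440],None,fx=5,fy=5,interpolation=cv2.INTER_CUBIC)
for k in range(0,8,4): 
    i=[k,k+1,k+3,k+2]; cv2.polylines(a,[np.round((uv[i]-[320,150]+.5)*5).astype(int)],True,(255,0,0),1)
B=np.array([[442.3,-352.3,142]]); u=(proj('scene',B)[0]-[320,150]+.5)*5; cv2.circle(a,tuple(np.round(u).astype(int)),8,(0,255,0),1)
u=(proj('scene',[[442.3,-352.3,91]])[0]-[320,150]+.5)*5; cv2.circle(a,tuple(np.round(u).astype(int)),4,(0,255,0),1)
cv2.imwrite('pics/s1d.png',a[:,:,::-1])
W=world('scene',d); 
print(W[200:206,378:394:2].round(0)[0])
E
```

```text
[[ 692. -252.   65.]
 [ 692. -258.   67.]
 [ 691. -264.   69.]
 [ 473. -351.  173.]
 [ 474. -355.  174.]
 [ 472. -361.  176.]
 [ 474. -364.  177.]
 [ 482. -366.  174.]]
```

View pics/s1d.png

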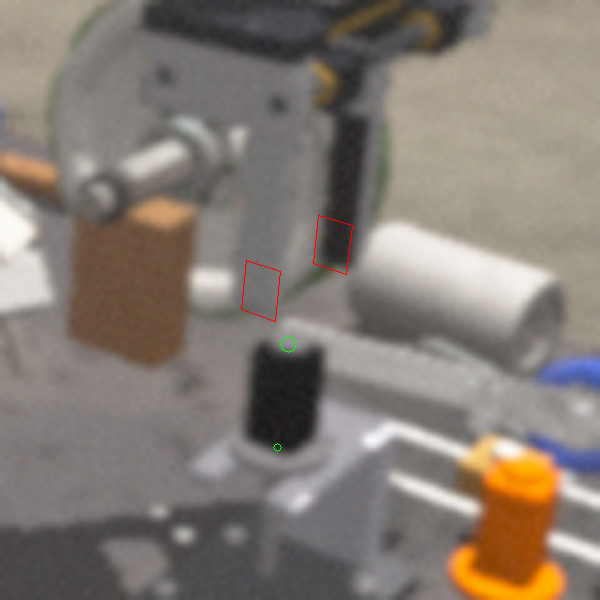

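```bash
python3 - <<'E'
from h import *
np.set_printoptions(precision=1,suppress=True,linewidth=180)
q,d=load('scene1'); W=world('scene',d); g=q.mean(2).astype(int)
print(g[172:206:2,374:402])
sub=np.s_[172:203,382:398]
m=g[sub]<60; print('pad pts',m.sum(),np.nanmedian(W[sub][m],0), np.nanpercentile(W[sub][m],[5,95],axis=0))
q0,d0=load('scene0'); W0=world('scene',d0); g0=q0.mean(2)
sub=np.s_[213:221,373:385]; m=g0[sub]>190; print('button',m.sum(),np.nanmean(W0[sub][m],0),np.nanmedian(W0[sub][m],0))
s1=W[sub];m=g[sub]>150; print('button1',np.nanmedian(W[216:219,375:381].reshape(-1,3),0))
p,dd=load('top0'); Wt=world('top',dd); gt=p.mean(2); sub=np.s_[206:214,391:399]; m=gt[sub]>190; print('button top',np.nanmedian(Wt[sub][m],0))
E
```

```text
[[ 96  89  92 100 113 112 119 115 108 103  94  78  65  54  59  68  81  90 100 107 109 117 129 146 161 163 164 163]
 [117 115 116 115 115 118 115 110 113 119 123 120  96  64  49  46  45  48  56  74 100 113 118 132 150 160 164 165]
 [115 114 115 114 116 118 120 120 118 116 122 118  96  64  48  40  46  43  52  74 102 112 110 125 147 160 162 165]
 [113 113 114 114 113 116 121 130 121 112 115 105  83  56  45  41  37  48  61  84 103 110 108 121 144 159 162 163]
 [117 114 116 116 119 113 119 125 123 114 103  86  62  47  41  45  45  42  62  94 109 113 107 121 142 158 167 162]
 [113 117 116 118 123 124 130 127 123 114 102  82  60  48  38  45  48  47  70  96 109 107  98 116 140 156 158 161]
 [113 113 119 123 122 125 126 129 122 112 106  86  57  43  38  47  44  51  74  97 108  99  94 113 139 154 156 159]
 [111 115 120 122 122 124 127 126 119 115 105  81  58  46  41  40  45  56  84 104 107  99  96 121 145 158 157 160]
 [115 114 117 119 115 122 128 126 120 112 102  75  53  44  45  43  46  61  88 110 110 101 110 130 147 152 155 156]
 [113 117 118 121 124 127 130 122 119 116 104  79  54  45  41  41
[... 360 characters left out ...]
9 171 202 221 230 233 233 233 231]
 [116 121 120 128 141 149 144 135 126 104  75  45  42  44  44  45  70  95 129 161 197 217 224 226 229 230 232 233]
 [114 119 127 139 148 146 139 128 120  94  68  46  39  42  41  52  78 108 145 176 198 209 213 217 220 222 226 226]
 [116 119 130 137 145 139 134 128 116  98  77  59  56  57  57  66  88 122 153 173 181 189 193 197 198 205 210 215]
 [118 122 124 133 136 129 119 106  88  77  70  86 102 116 119 119 124 135 147 152 157 162 170 176 177 182 186 191]]
pad pts 153 [ 474.  -357.2  205.1] [[ 471.7 -362.5  173.6]
 [ 476.4 -351.5  234.2]]
button 33 [ 483.9 -337.8  123.8] [ 448.  -350.2  142.7]
button1 [ 446.8 -350.5  143. ]
button top [ 442.4 -351.5  141.2]
```

View pics/top1.png

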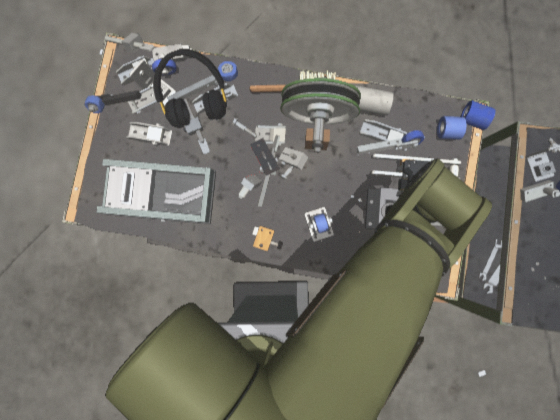

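Request:
{"op": "jog_arm", "data": {
  "deltas": "1 1 20 0 60; 1 1 40 0 60; 1 1 55 0 60; 1 1 65 0 60; 1 1 70 0 60; 1 1 70 0 40; 1 1 70 0 20; 1 1 70 0 20; 1 1 70 0 20; 1 1 70 0 20",
  "squeeze": 25
}}

```text
clock: 3.95
eef_pos: [443.4, -351.5, 110.7]
eef_rot: [3.141, 0.0, 1.47]
wrist_force: [0.1, 0.2, 1.7]
finger_gap: 25.4
```

```bash
python3 upd.py 1 1 70 0; python3 - <<'E'
from h import *
q,d=shot('scene','scene2')
a=cv2.resize(q[170:270,340:440],None,fx=6,fy=6,interpolation=cv2.INTER_CUBIC); cv2.imwrite('pics/s2c.png',a[:,:,::-1])
E
```

```text
cmd [ 443.27 -351.39  110.45    1.47] meas [ 443.36 -351.46  110.72] [3.14 0.   1.47] F [0.09 0.2  1.73] M [-0.03  0.12  0.03] gap 25.4 t 3.95
```

View pics/s2c.png

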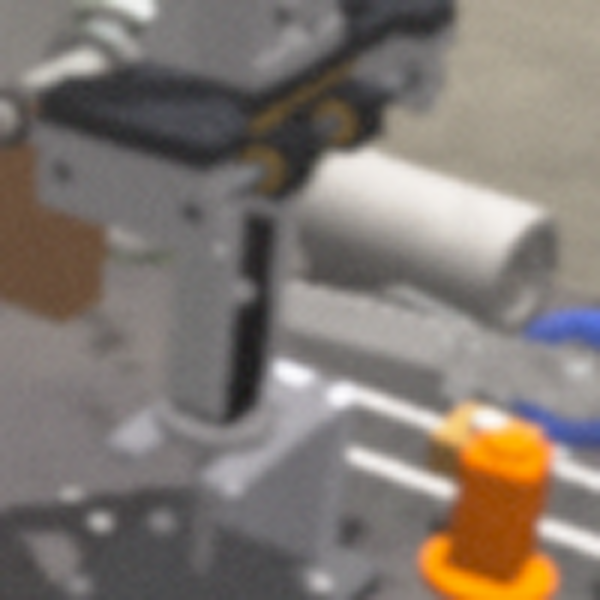

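The crop shows both fingers closed on the black handle, just above the collar (near crop (225,410)). The gap of 25.4 mm matches the 26 mm handle flats. Next I lift and work out the seam path.

```bash
cat > seam.py <<'E'
from fit import *
PL=[507.03,183.14,-0.09]
c=np.array([[-16,55],[-16,10],[18,-55.]]); L1=45; L2=np.linalg.norm(c[2]-c[1])
def at(s):
    return c[0]+np.array([0,-1.])*s if s<L1 else c[1]+(c[2]-c[1])*(s-L1)/L2
def wp(s,q=PL): return place(np.array([at(s)]),q,0)[0,:2]
if __name__=='__main__':
    print('L',L1+L2)
    for s in(4,8,L1,L1+L2-8,L1+L2-4): print(round(s,1),wp(s))
E
sed -i 's/^PL=.*/PL=[507.03,183.14,-0.091]/' seam.py; python3 seam.py; python3 mv.py 443.3,-351.4,212,1.47 440,0,212,1.47 495,238,212,1.48
```

```text
L 118.35529974037323
4 [495.73 235.38]
8 [495.37 231.4 ]
45 [492.   194.55]
110.4 [516.91 134.13]
114.4 [518.43 130.43]
443.3,-351.4,212,1.47 -> [  -0.01    0.03 -101.55   -0.  ]
440,0,212,1.47 -> [ 349.27  -38.69 -101.55   -0.  ]
495,238,212,1.48 -> [ 591.6    -7.96 -101.55   -0.01]
```

Request:
{"op": "jog_arm", "data": {
  "deltas": "0 0 -5 0 20; 0 0 -12 0 20; 0 0 -24 0 20; 0 0 -40 0 20; 0 0 -60 0 20; 0 0 -80 0 20; 0 0 -100 0 20; 0 0 -110 0 20; 0 0 -110 0 20; 0 0 -110 0 20"
}}

```text
clock: 5.25
eef_pos: [443.1, -351.2, 219.7]
eef_rot: [-3.141, -0.001, 1.47]
wrist_force: [-0.3, 0.0, -1.9]
finger_gap: 26.0
```

```bash
python3 upd.py 0 0 -110 0; python3 mv.py 440,0,220,1.48 495.5,234,220,1.48 495.5,234,160,1.48; python3 - <<'E'
from h import *
q,d=shot('scene','scene3')
a=cv2.resize(q[110:230,320:440],None,fx=5,fy=5,interpolation=cv2.INTER_CUBIC); cv2.imwrite('pics/s3c.png',a[:,:,::-1])
E
```

```text
cmd [ 443.27 -351.39  220.45    1.47] meas [ 443.06 -351.24  219.74] [-3.14 -0.    1.47] F [-0.33  0.   -1.93] M [-0.08  0.09 -0.03] gap 26.0 t 5.25
440,0,220,1.48 -> [349.27 -38.69   0.45  -0.01]
495.5,234,220,1.48 -> [587.67  -7.06   0.45  -0.01]
495.5,234,160,1.48 -> [587.67  -7.06  60.45  -0.01]
```

View pics/s3c.png

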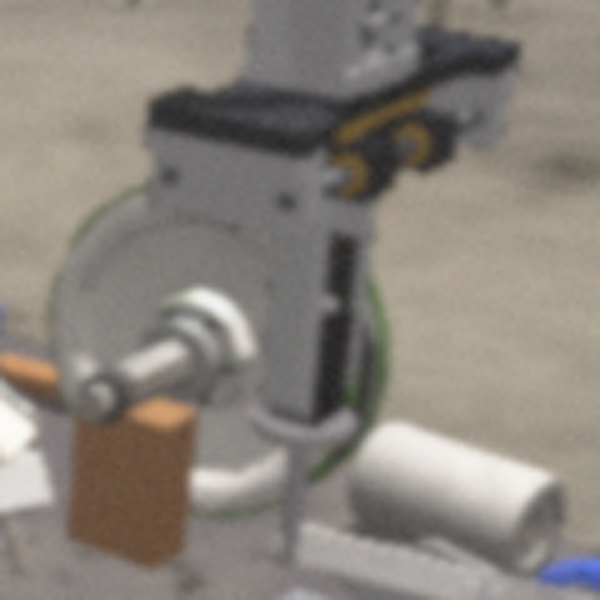

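The gauge hangs upright in the jaws, with its shank tip near crop (292,555), clear of the stand. Next is the carry to above the seam start.

Request:
{"op": "jog_arm", "data": {
  "deltas": "55 -6 0 -0.01 20; 110 -13 0 -0.01 20; 165 -19 0 -0.01 20; 220 -25 0 -0.01 20; 275 -31 0 -0.01 20; 330 -37 0 -0.01 20; 385 -34 0 -0.01 20; 440 -27 0 -0.01 20; 495 -19 0 -0.01 20; 545 -13 0 -0.01 20"
}}

```text
clock: 6.55
eef_pos: [485.3, 194.1, 219.9]
eef_rot: [-3.141, 0.0, 1.48]
wrist_force: [0.5, -0.1, -1.7]
finger_gap: 25.8
```

```bash
python3 upd.py 545 -13 0 -0.01; python3 mv.py 495.5,233.4,220,1.48 495.5,233.4,117,1.48
```

```text
cmd [485.29 192.14 220.45   1.48] meas [485.27 194.11 219.91] [-3.14  0.    1.48] F [ 0.53 -0.06 -1.74] M [-0.09  0.    0.  ] gap 25.8 t 6.55
495.5,233.4,220,1.48 -> [42.01  6.42  0.45 -0.  ]
495.5,233.4,117,1.48 -> [ 42.01   6.42 103.45  -0.  ]
```

Request:
{"op": "jog_arm", "data": {
  "deltas": "21 3 0 0 20; 42 6.4 0 0 20; 42 6.4 30 0 20; 42 6.4 60 0 20; 42 6.4 80 0 20; 42 6.4 92 0 20; 42 6.4 95 0 20; 42 6.4 95 0 20; 42 6.4 95 0 20; 42 6.4 95 0 20"
}}

```text
clock: 7.8
eef_pos: [495.6, 233.5, 125.9]
eef_rot: [3.141, -0.0, 1.48]
wrist_force: [0.2, -0.5, -2.3]
finger_gap: 25.8
```

```bash
python3 upd.py 42 6.4 95 0; python3 - <<'E'
from h import *
q,d=shot('scene','scene4');p,d=shot('top','top4')
a=cv2.resize(q[110:230,130:290],None,fx=5,fy=5,interpolation=cv2.INTER_CUBIC); cv2.imwrite('pics/s4c.png',a[:,:,::-1])
a=cv2.resize(p[130:230,80:240],None,fx=5,fy=5,interpolation=cv2.INTER_CUBIC); cv2.imwrite('pics/t4c.png',a[:,:,::-1])
E
```

```text
cmd [495.48 233.39 125.45   1.48] meas [495.63 233.47 125.93] [ 3.14 -0.    1.48] F [ 0.21 -0.5  -2.29] M [-0.11  0.07 -0.03] gap 25.8 t 7.8
```

View pics/s4c.png

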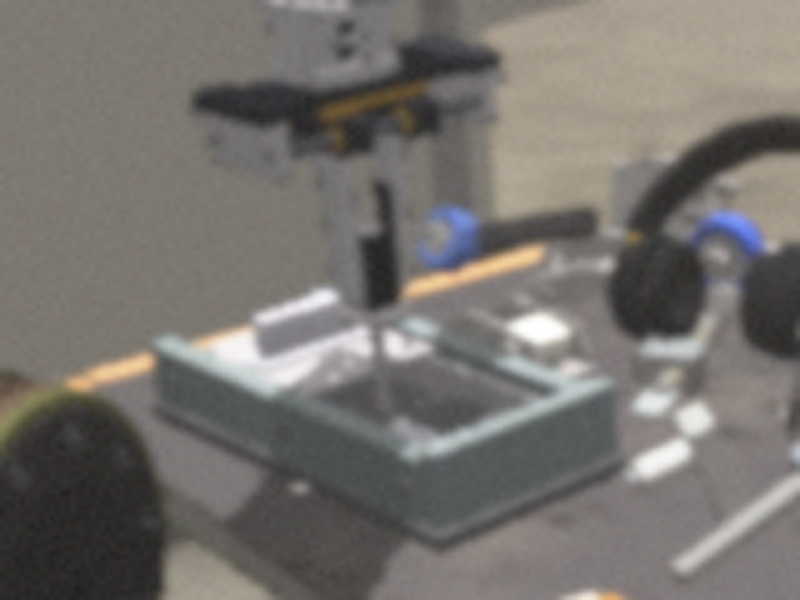

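View pics/t4c.png

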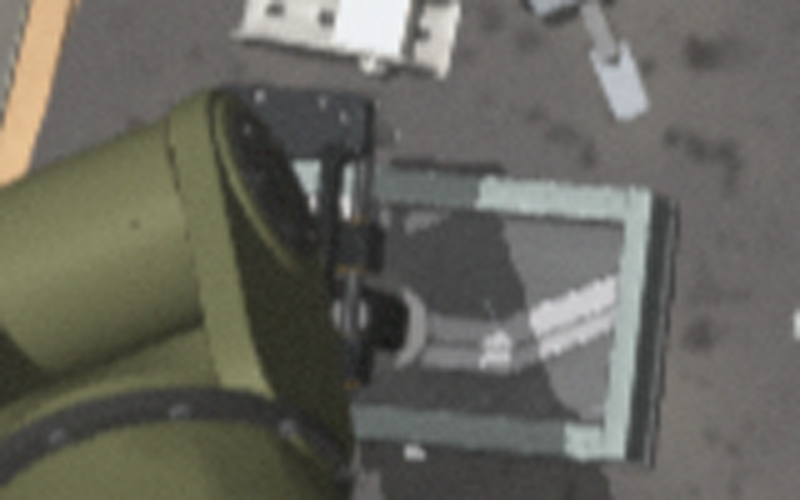

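The scene crop shows the ball above the seam start near crop (385,410). In the top crop the collar (410,325) is in line with the groove. Descending gently.

Request:
{"op": "jog_arm", "data": {
  "deltas": "0 0 4 0 20; 0 0 8 0 20; 0 0 11 0 20; 0 0 13 0 20; 0 0 15 0 20; 0 0 16 0 20; 0 0 17 0 20; 0 0 17 0 20; 0 0 17 0 20; 0 0 17 0 20"
}}

```text
clock: 9.15
eef_pos: [495.5, 233.4, 108.5]
eef_rot: [3.142, -0.0, 1.48]
wrist_force: [-0.4, -0.2, -1.3]
finger_gap: 25.9
```

```bash
python3 upd.py 0 0 17 0
```

```text
cmd [495.48 233.39 108.45   1.48] meas [495.51 233.39 108.5 ] [ 3.14 -0.    1.48] F [-0.35 -0.22 -1.33] M [-0.06  0.03 -0.02] gap 25.9 t 9.15
```

Request:
{"op": "jog_arm", "data": {
  "deltas": "0 0 0.5 0 20; 0 0 1 0 20; 0 0 1.5 0 20; 0 0 2 0 20; 0 0 2 0 20; 0 0 2 0 20; 0 0 2 0 20; 0 0 2 0 20; 0 0 2 0 20; 0 0 2 0 20"
}}

```text
clock: 10.4
eef_pos: [495.5, 233.4, 106.5]
eef_rot: [3.142, -0.0, 1.48]
wrist_force: [0.4, -0.3, -2.2]
finger_gap: 25.5
```

```bash
python3 upd.py 0 0 2 0; cat >favg.py <<'E'
from cell import manip
import numpy as np
np.set_printoptions(precision=2,suppress=True)
for _ in range(3): s=manip.read_state(); print(s['eef_pos'],s['wrist_force'],s['moment'])
E
python3 favg.py
```

```text
cmd [495.48 233.39 106.45   1.48] meas [495.48 233.39 106.46] [ 3.14 -0.    1.48] F [ 0.42 -0.3  -2.24] M [-0.06  0.04 -0.  ] gap 25.5 t 10.4
[495.48 233.39 106.46] [ 0.42 -0.3  -2.24] [-0.06  0.04 -0.  ]
[495.48 233.39 106.46] [ 0.42 -0.3  -2.24] [-0.06  0.04 -0.  ]
[495.48 233.39 106.46] [ 0.42 -0.3  -2.24] [-0.06  0.04 -0.  ]
```

Still no contact. Continuing in small steps.

Request:
{"op": "jog_arm", "data": {
  "deltas": "0 0 0.5 0 20; 0 0 1 0 20; 0 0 1.5 0 20; 0 0 1.5 0 20; 0 0 1.5 0 20; 0 0 1.5 0 20; 0 0 1.5 0 20; 0 0 1.5 0 20; 0 0 1.5 0 20; 0 0 1.5 0 20"
}}

```text
clock: 11.65
eef_pos: [495.6, 233.4, 105.0]
eef_rot: [3.141, -0.0, 1.48]
wrist_force: [1.5, -0.7, 1.3]
finger_gap: 25.9
```

```bash
python3 upd.py 0 0 1.5 0
```

```text
cmd [495.48 233.39 104.95   1.48] meas [495.58 233.41 105.04] [ 3.14 -0.    1.48] F [ 1.53 -0.71  1.29] M [-0.1  -0.55 -0.  ] gap 25.9 t 11.65
```

Request:
{"op": "jog_arm", "data": {
  "deltas": "0 0.3 0 0 20; 0 0.6 0 0 20; 0 0.8 0 0 20; 0 0.8 0.3 0 20; 0 0.8 0.3 0 20; 0 0.8 0.3 0 20; 0 0.8 0.3 0 20; 0 0.8 0.3 0 20; 0 0.8 0.3 0 20; 0 0.8 0.3 0 20"
}}

```text
clock: 12.9
eef_pos: [496.1, 233.3, 104.7]
eef_rot: [-3.141, 0.0, 1.48]
wrist_force: [-2.0, 0.3, 5.3]
finger_gap: 25.7
```

```bash
python3 upd.py 0 0.8 0.3 0
```

```text
cmd [496.28 233.32 104.65   1.48] meas [496.13 233.34 104.7 ] [-3.14  0.    1.48] F [-1.99  0.29  5.29] M [-0.07  0.59  0.  ] gap 25.7 t 12.9
```

The lateral force flipped sign between x=495.5 and 496.3, so the groove centre is at about x=495.9 and the ball is seated. I back up to about 4 mm from the end, then run along the first leg at about 37 mm/s.

Request:
{"op": "jog_arm", "data": {
  "deltas": "1 -0.4 0 0 20; 2 -0.4 0 0 20; -2.6 -0.4 0 0 20; -7.2 -0.4 0 0 20; -11.8 -0.4 0 0 20; -16.4 -0.4 0 0 20; -21 -0.4 0 0 20; -25.6 -0.4 0 0 20; -30.2 -0.4 0 0 20; -34.8 -0.4 0 0 20"
}}

```text
clock: 14.15
eef_pos: [492.5, 198.3, 104.5]
eef_rot: [-3.141, 0.0, 1.48]
wrist_force: [-0.9, 3.3, 1.7]
finger_gap: 25.9
```

```bash
python3 upd.py -34.8 -0.4 0 0
```

```text
cmd [492.72 198.7  104.65   1.48] meas [492.51 198.34 104.52] [-3.14  0.    1.48] F [-0.88  3.28  1.66] M [ 1.08  0.36 -0.01] gap 25.9 t 14.15
```

Request:
{"op": "jog_arm", "data": {
  "deltas": "-4.1 -0.1 0 0 20; -8.2 2 0 0 20; -12.3 4.1 0 0 20; -16.3 6.3 0 0 20; -16.3 6.3 0 0 20; -16.3 6.3 0 0 20; -16.3 6.3 0 0 20; -16.3 6.3 0 0 20; -16.3 6.3 0 0 20; -16.3 6.3 0 0 20"
}}

```text
clock: 15.4
eef_pos: [495.5, 181.3, 103.7]
eef_rot: [-3.136, 0.002, 1.48]
wrist_force: [-10.2, 1.7, 3.7]
finger_gap: 26.9
```

```bash
python3 upd.py -16.3 6.3 0 0
```

```text
cmd [497.51 181.89 104.65   1.48] meas [495.49 181.33 103.67] [-3.14  0.    1.48] F [-10.17   1.73   3.7 ] M [0.59 2.87 0.16] gap 26.9 t 15.4
```

A side force of 10 N shows the ball sits further toward +y than the TCP, so I turned early. I correct across the second leg and firm the grip.

Request:
{"op": "jog_arm", "data": {
  "deltas": "-0.3 -0.6 0 0 20; -0.6 -1.2 0 0 20; -0.9 -1.8 0 0 20; -0.9 -1.8 0 0 20; -0.9 -1.8 0 0 20; -0.9 -1.8 0 0 20; -0.9 -1.8 0 0 20; -0.9 -1.8 0 0 20; -0.9 -1.8 0 0 20; -0.9 -1.8 0 0 20",
  "squeeze": 45
}}

```text
clock: 16.65
eef_pos: [494.1, 180.7, 104.1]
eef_rot: [-3.137, 0.002, 1.48]
wrist_force: [-8.6, 2.7, 5.3]
finger_gap: 26.2
```

```bash
python3 upd.py -0.9 -1.8 0 0
```

```text
cmd [495.64 181.16 104.65   1.48] meas [494.11 180.72 104.06] [-3.14  0.    1.48] F [-8.63  2.7   5.35] M [0.74 2.5  0.14] gap 26.2 t 16.65
```

```bash
python3 - <<'E'
from h import *
q,d=shot('scene','scene5');p,d=shot('top','top5')
a=cv2.resize(q[130:230,170:270],None,fx=6,fy=6,interpolation=cv2.INTER_CUBIC); cv2.imwrite('pics/s5c.png',a[:,:,::-1])
a=cv2.resize(p[150:220,130:230],None,fx=8,fy=8,interpolation=cv2.INTER_CUBIC); cv2.imwrite('pics/t5c.png',a[:,:,::-1])
E
```

```text
(no output)
```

View pics/s5c.png

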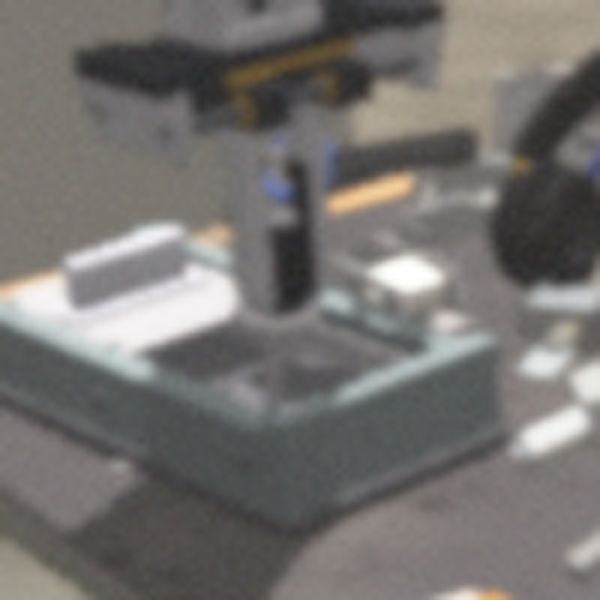

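View pics/t5c.png

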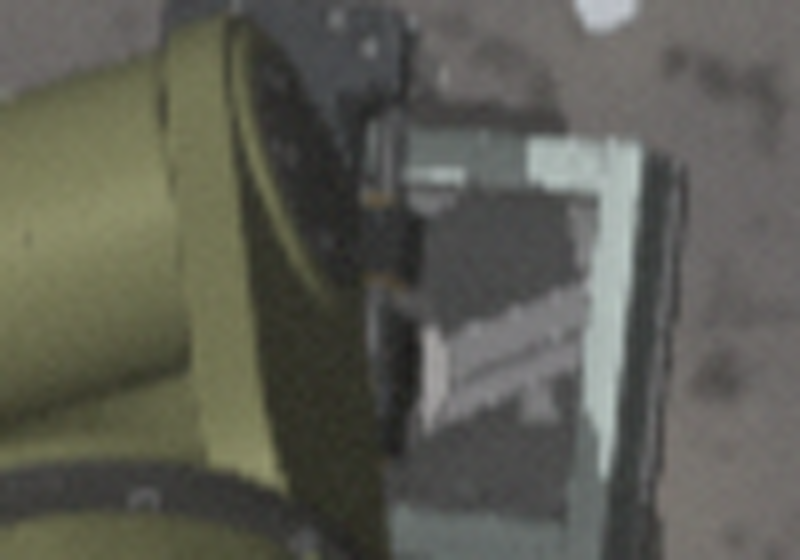

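```bash
python3 - <<'E'
from h import *
for t,r,o in (('scene4',np.s_[150:215,190:240],'a'),('scene5',np.s_[155:210,195:245],'b')):
    q,d=load(t); c=q[r].astype(float); c=np.clip((c-30)*1.7,0,255).astype(np.uint8)
    cv2.imwrite(f'pics/z{o}.png',cv2.resize(c,None,fx=10,fy=9,interpolation=cv2.INTER_CUBIC)[:,:,::-1])
a=cv2.imread('pics/za.png')[:495]; b=cv2.imread('pics/zb.png')[:495]
cv2.imwrite('pics/zab.png',np.hstack([a,b])[:, :1000][:, ::1][:495] if False else cv2.resize(np.hstack([a,b]),(800,400)))
E
```

```text
(no output)
```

View pics/zab.png

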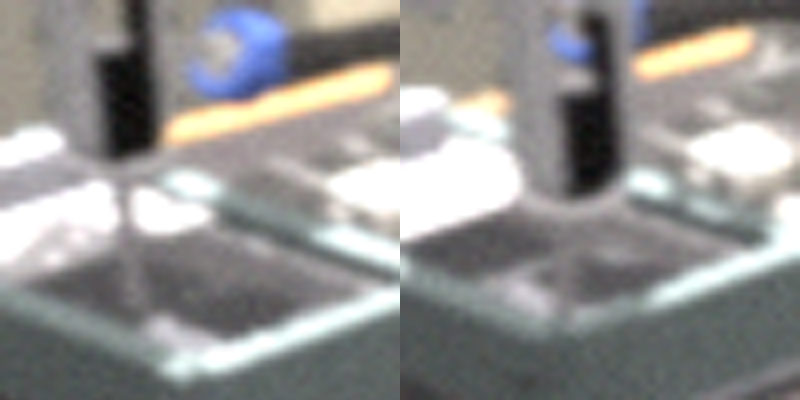

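The crops show the gauge pivoted about the jaw axis, with its shank foot now left at crop (565,300), from drag at the 25 N grip. The ball trails by about +8 mm in y, just past the bend. I remove the sideways error and grip at 60 N.

Request:
{"op": "jog_arm", "data": {
  "deltas": "0 -0.5 0 0 20; 0 -1 0 0 20; 0 -1.5 0 0 20; 0 -1.5 0 0 20; 0 -1.5 0 0 20; 0 -1.5 0 0 20; 0 -1.5 0 0 20; 0 -1.5 0 0 20; 0 -1.5 0 0 20; 0 -1.5 0 0 20",
  "squeeze": 60
}}

```text
clock: 18.0
eef_pos: [493.2, 180.9, 104.2]
eef_rot: [-3.139, 0.001, 1.48]
wrist_force: [-5.3, 1.6, 4.1]
finger_gap: 26.5
```

```bash
python3 upd.py 0 -1.5 0 0
```

```text
cmd [494.14 181.3  104.65   1.48] meas [493.23 180.9  104.23] [-3.14  0.    1.48] F [-5.3   1.56  4.11] M [0.79 1.51 0.06] gap 26.5 t 18.0
```

The side force extrapolates to the ball sitting just past the bend, about 12 mm behind the TCP. I loosen the grip a little and bring the TCP back over the ball, which stands the gauge upright again.

Request:
{"op": "jog_arm", "data": {
  "deltas": "0 -1.2 0 0 20; 0 -2.4 0 0 20; 2 -2.4 0 0 20; 4 -2.4 0 0 20; 6 -2.4 0 0 20; 8 -2.4 0 0 20; 10 -2.4 0 0 20; 12 -2.4 0 0 20; 12 -2.4 0 0 20; 12 -2.4 0 0 20",
  "squeeze": 10
}}

```text
clock: 19.25
eef_pos: [492.8, 193.5, 104.6]
eef_rot: [3.142, 0.0, 1.48]
wrist_force: [0.6, 0.0, -1.1]
finger_gap: 25.8
```

```bash
python3 upd.py 12 -2.4 0 0;  python3 - <<'E'
from h import *
q,d=shot('scene','scene6')
c=np.clip((q[150:215,190:250].astype(float)-30)*1.7,0,255).astype(np.uint8)
cv2.imwrite('pics/z6.png',cv2.resize(c,None,fx=9,fy=9,interpolation=cv2.INTER_CUBIC)[:,:,::-1])
for y in (233,193.3): print(proj('scene',[[493,y,80],[493,y,20]]))
print(proj('scene',[[495.5,233.4,80],[495.5,233.4,38]]))
E
```

```text
cmd [492.84 193.46 104.65   1.48] meas [492.84 193.46 104.64] [3.14 0.   1.48] F [ 0.63  0.02 -1.13] M [-0.05  0.04  0.04] gap 25.8 t 19.25
[[204.01145004 179.82663434]
 [205.76354517 197.62548301]]
[[213.30328278 182.62916494]
 [214.88885267 200.67018856]]
[[204.51096047 179.55122839]
 [205.73582379 192.07224847]]
```

View pics/z6.png

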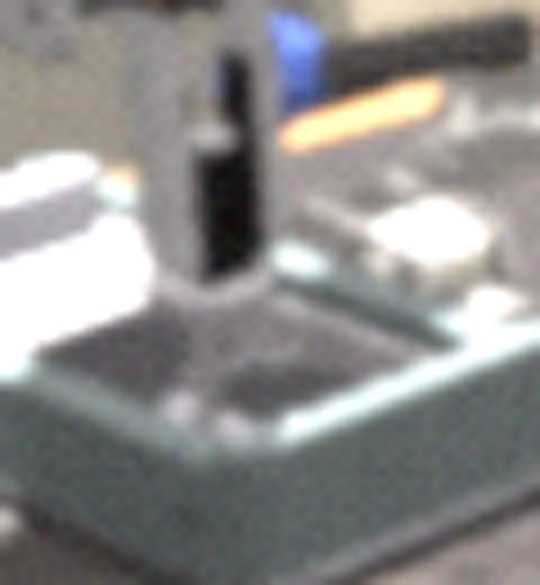

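```bash
python3 - <<'E'
from h import *
q,d=load('scene6')
c=q[178:206,200:232].mean(2); c=np.clip((c-60)*2.4,0,255).astype(np.uint8)
cv2.imwrite('pics/z6b.png',cv2.resize(c,None,fx=18,fy=18,interpolation=cv2.INTER_CUBIC))
W=world('scene',d)
print(q[182:204:1,206:226].mean(2).astype(int))
E
```

```text
[[159 137 136 139 136 134 127 124 129 137 138 137 130 122 114 113 108  99
   94  94]
 [143 114 116 123 129 128 130 133 130 131 124 117 114 117 124 131 131 118
  104  95]
 [113 100 102 104 113 114 116 114 112 112 109 106 106 112 117 127 129 130
  120 112]
 [ 94  90  92  93 100 101 104 107 105 102 104 104 107 107 109 111 117 118
  117 118]
 [ 84  83  84  88  91  98 103 102  99 101 105 105 105 110 105 105 105 109
  108 109]
 [ 82  82  84  85  84  97 102  99 100  96 104 106 108 108 109 104 105 106
  103 102]
 [ 82  79  80  83  90  95 101 101  94  98 102 109 110 107 111 110 114 108
  100 102]
 [ 80  83  80  82  83  96 101 103  98 101 107 110 111 112 117 114 110 104
  100  99]
 [ 85  80  81  84  94  98 102 103 105 104 109 102  95 101 102 101  97  95
   95  98]
 [ 83  78  81  90  98 107 104 104 102  97  94  90  87  89  91  91  84  85
   84  88]
 [ 84  83  87  93 101 104 102 102  94  88  84  82  80  85  82  83  84  81
   82  81]
 [ 85  91 102 113 122 114 107 103  93  85  79  79  79  81  80  81  81  84
   86  94]
 [ 93 102 120 138 142 132 113 100  96  87  84  80  81  85  83  86  92  95
  103 122]
 [106 114 131 144 146 133 116 109 107 109 101  90  85  86  93 106 125 136
  147 160]
 [114 119 128 141 139 127 114 116 129 139 130 115 104 105 111 139 173 179
  180 177]
 [114 117 118 125 127 119 116 119 133 145 145 138 126 127 135 159 180 183
  173 160]
 [108 112 116 116 117 122 117 120 127 135 139 137 129 127 137 155 162 151
  137 121]
 [ 96 101 108 108 110 115 120 114 113 122 125 125 120 119 126 129 127 113
  100  95]
 [ 85  88  92  95 105 108 110 104 101 102 109 107 105 104 104 105  98  92
   90  89]
 [ 80  80  85  86  92  96  98  94  91  93  91  94  90  90  91  90  89  89
   85  86]
 [ 74  78  82  82  85  86  89  87  82  82  85  83  90  88  92  88  87  88
   87  87]
 [ 79  81  82  81  79  80  81  82  82  78  82  81  86  86  85  88  87  91
   90  87]]
```

View pics/z6b.png

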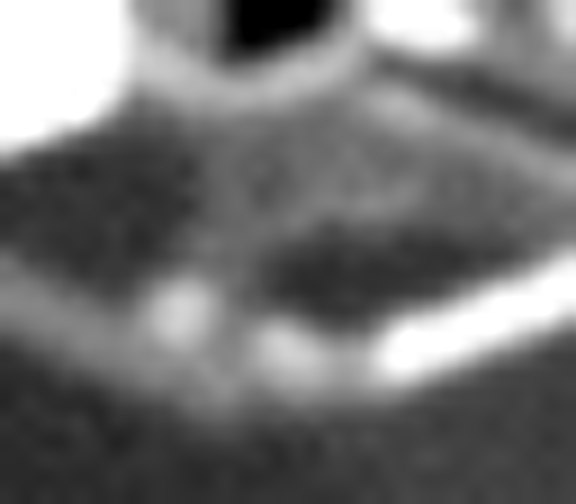

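Request:
{"op": "jog_arm", "data": {
  "deltas": "0 0 0.3 0 20; 0 0 0.3 0 20; -4 2.1 0.3 0 20; -8 4.2 0.3 0 20; -8 4.2 0.3 0 20; -8 4.2 0.3 0 20; -8 4.2 0.3 0 20; -8 4.2 0.3 0 20; -8 4.2 0.3 0 20; -8 4.2 0.3 0 20",
  "squeeze": 60
}}

```text
clock: 20.55
eef_pos: [494.5, 185.6, 104.1]
eef_rot: [-3.137, -0.0, 1.48]
wrist_force: [-12.5, 4.7, 5.9]
finger_gap: 25.6
```

```bash
python3 upd.py -8 4.2 0.3 0
```

```text
cmd [496.3  185.12 104.35   1.48] meas [494.51 185.64 104.15] [-3.14 -0.    1.48] F [-12.5    4.66   5.87] M [1.4  3.43 0.2 ] gap 25.6 t 20.55
```

Request:
{"op": "jog_arm", "data": {
  "deltas": "0 -1.5 0 0 20; 0 -3 -0.2 0 20; 0 -3 -0.2 0 20; 0 -3 -0.2 0 20; 0 -3 -0.2 0 20; 0 -3 -0.2 0 20; 0 -3 -0.2 0 20; 0 -3 -0.2 0 20; 0 -3 -0.2 0 20; 0 -3 -0.2 0 20",
  "squeeze": 60
}}

```text
clock: 21.8
eef_pos: [493.3, 185.4, 104.5]
eef_rot: [-3.141, 0.0, 1.48]
wrist_force: [-2.3, 1.5, -0.4]
finger_gap: 25.7
```

```bash
python3 upd.py 0 -3 -0.2 0
```

```text
cmd [493.31 185.39 104.55   1.48] meas [493.27 185.36 104.51] [-3.14  0.    1.48] F [-2.3   1.53 -0.41] M [0.22 0.86 0.05] gap 25.7 t 21.8
```

Nearly balanced now: 2.3 N sideways and about 1.5 N down. I continue along the second leg with the corrected offset and firm grip.

Request:
{"op": "jog_arm", "data": {
  "deltas": "0 -0.5 0 0 20; -4.1 1.6 0 0 20; -8.2 3.8 0 0 20; -12.2 5.9 0 0 20; -16.3 8 0 0 20; -16.3 8 0 0 20; -16.3 8 0 0 20; -16.3 8 0 0 20; -16.3 8 0 0 20; -16.3 8 0 0 20",
  "squeeze": 60
}}

```text
clock: 23.05
eef_pos: [497.5, 168.4, 104.3]
eef_rot: [-3.135, 0.001, 1.48]
wrist_force: [-17.6, 0.9, 10.7]
finger_gap: 26.1
```

```bash
python3 upd.py -16.3 8 0 0
```

```text
cmd [499.8  168.43 104.55   1.48] meas [497.49 168.45 104.26] [-3.14  0.    1.48] F [-17.65   0.9   10.7 ] M [0.54 4.99 0.51] gap 26.1 t 23.05
```

```bash
python3 - <<'E'
from h import *
q,d=shot('scene','scene7');p,d=shot('top','top7')
a=cv2.resize(q[120:220,170:270],None,fx=6,fy=6,interpolation=cv2.INTER_CUBIC); a=np.clip((a.astype(float)-30)*1.5,0,255).astype(np.uint8);cv2.imwrite('pics/s7c.png',a[:,:,::-1])
a=cv2.resize(p[150:220,130:230],None,fx=8,fy=8,interpolation=cv2.INTER_CUBIC);a=np.clip((a.astype(float)-20)*1.6,0,255).astype(np.uint8); cv2.imwrite('pics/t7c.png',a[:,:,::-1])
E
```

```text
(no output)
```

View pics/s7c.png

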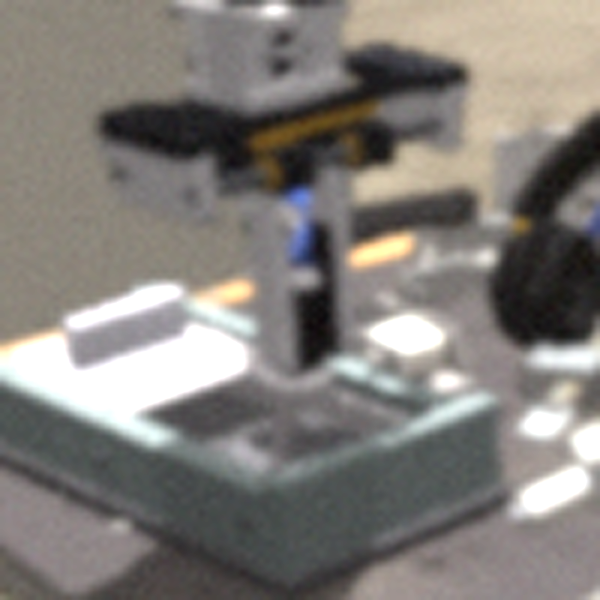

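View pics/t7c.png

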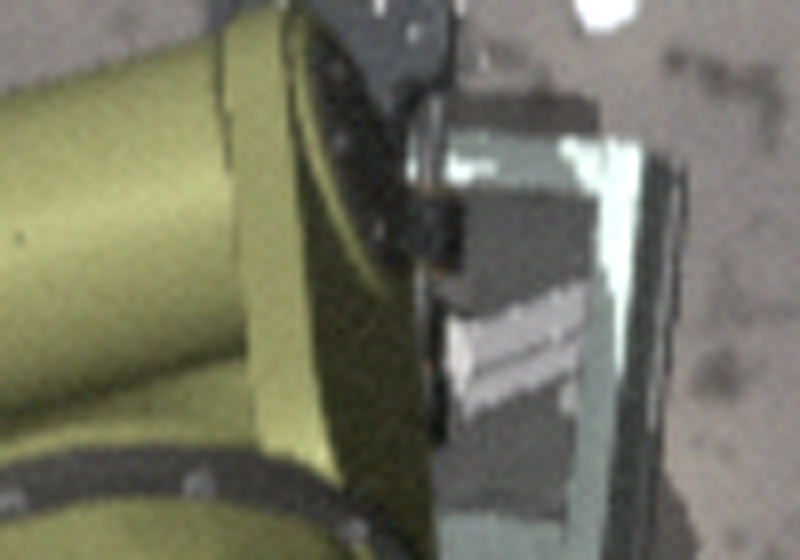

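```bash
python3 - <<'E'
from h import *
def at(u,v,z,cam='top'):
    c=CAL[cam];r=c['R'].T@np.linalg.solve(c['intrinsics'],[u,v,1]);o=-c['R'].T@c['t'];return o+r*(z-o[2])/r[2]
for t,y,z in(('top4',233.4,98),('top7',168.45,77)):
    p,d=load(t); print(t,'edge expected',proj('top',[[496,y-22,z]]))
    print(p[190:200:2,155:200].mean(2).astype(int))
print(at(165,195,98),at(189.4,195,77), at(186,195,77))
E
```

```text
top4 edge expected [[166.01079925 194.67939158]]
[[ 40  34  36  34  40  58 111 133 130  98  72  66  72  69  70  69  65  71
   72  67  73  77  93  76  73  71  74  73  73  77 112 122 126 160 183 174
  182 189 201 204 206 203 204 205 208]
 [ 35  35  31  36  29  35  59 132 142 136  92  87  84  72  71  73  72  73
   73  72  72  74  77  92  76  73  78  81 101 106 119 176 194 205 204 203
  205 203 206 200 202 199 198 175 185]
 [ 36  30  31  27  31  37  65 131 139 135 115 108 121 114 112 113 110 110
  108 105 105 101  98 109 107 100 111 119 125 124 136 195 206 201 202 202
  200 191 183 173 159 159 176 188 192]
 [ 32  32  37  32  36  42  84 134 140 137 109 102 115 120 116 118 120 121
  118 122 119 123 124 131 162 163 134 126 125 123 125 136 184 177 170 159
  167 175 179 189 194 196 193 191 173]
 [ 32  29  24  31  33  49 106 135 139 129  85  88  99  98 105 104 101 102
  102 102 110 137 178 184 196 185 183 143 110  99 106 107 128 174 189 194
  197 194 186 167 155 169 144 126 124]]
top7 edge expected [[193.5867761  194.98431003]]
[[ 78  77  74  75  74  73 100 104 105 102 104 106 105  89  51  48 
[... 292 characters left out ...]
23 118 109 124]
 [ 53  56  56  55  61  64  99 104 104 102 103 104 102  97  60  46  46  49
   46  48  45  48  48  46  50  47  47  54  48  42  79 143 150 150 127 122
  120 116 108 105 104 104 114 123 125]
 [ 75  82  83  85  86  89 103 106 102 102 105 107 104 101  69  49  48  48
   48  49  47  44  48  44  46  43  47  55  68  47  71 123 148 140  99 103
  108 116 117 124 122 125 125 124 114]
 [ 86  84  87  91  93  95  98 104 108 109 106 108 108 104  92  53  47  44
   44  45  46  49  45  49  46  48  49  47  64  40  42  93 139 120 123 126
  127 125 123 110 103 107  88  75  79]]
[495.24147175 213.97342754  98.        ] [496.20183918 157.31469504  77.        ] [496.39890415 166.14111744  77.        ]
```

The pictures confirm it: the collar edge sits about 8 mm left of where it should be, so the gauge has pivoted back in the jaws. I'll lift out, straighten it against the outer face of the fixed end frame, and redo the whole run with a firm grip and lighter contact.

```bash
python3 - <<'E'
from h import *
def at(u,v,z,cam='top'):
    c=CAL[cam];r=c['R'].T@np.linalg.solve(c['intrinsics'],[u,v,1]);o=-c['R'].T@c['t'];return o+r*(z-o[2])/r[2]
p,d=load('top0'); print(p[190,195:220].mean(1).astype(int)); print(p[185,195:220].mean(1).astype(int))
for u in(209,210,211): print(u,at(u,188,62), at(u+5,188,8))
W=world('top',d); print(W[188,198:220,2].round(0))
E
python3 mv.py 497,168,175,1.48 492,70,175,1.48 492,70,115,1.48
```

```text
[191 189 193 192 193 192 189 171 150 161 168 168 165  92  64  59  66  94
  78  85  97  94  93  88  90]
[114 118 114 118 121 115 152 157 151 165 167 167 170 152  78  60  63  74
  91  65  93 100 101  95  95]
209 [515.18000548 109.470931    62.        ] [521.82537211 106.75497235   8.        ]
210 [515.1202525 106.8383239  62.       ] [521.76245133 103.98279761   8.        ]
211 [515.06050584 104.20599507  62.        ] [521.69953719 101.21091583   8.        ]
[22. 21. 23. 20. 20. 57. 60. 60. 61. 64. 61. 51. 37. 23. 13.  8.  0.  6.
 -3. -0. -2.  1.]
497,168,175,1.48 -> [ -0.68  -2.75 -70.45  -0.  ]
492,70,175,1.48 -> [-98.73   1.18 -70.45  -0.  ]
492,70,115,1.48 -> [-98.73   1.18 -10.45  -0.  ]
```

Request:
{"op": "jog_arm", "data": {
  "deltas": "0 -4 0 0 20; 0 -4 -10 0 20; 0 -4 -35 0 20; 0 -4 -60 0 20; 0 -4 -72 0 20; -40 0 -72 0 20; -85 0 -72 0 20; -110 0 -72 0 20; -110 0 -45 0 20; -110 0 -13 0 20",
  "squeeze": 60
}}

```text
clock: 24.4
eef_pos: [490.2, 58.3, 117.2]
eef_rot: [3.14, -0.0, 1.479]
wrist_force: [0.3, 0.2, -2.5]
finger_gap: 25.7
```

```bash
python3 upd.py -110 0 -13 0;  python3 - <<'E'
from h import *
q,d=shot('scene','scene8');p,d=shot('top','top8')
a=cv2.resize(q[120:220,180:300],None,fx=6,fy=6,interpolation=cv2.INTER_CUBIC);cv2.imwrite('pics/s8c.png',a[:,:,::-1])
E
```

```text
cmd [489.8   58.88 117.55   1.48] meas [490.23  58.32 117.18] [ 3.14 -0.    1.48] F [ 0.33  0.16 -2.52] M [-0.11  0.04 -0.02] gap 25.7 t 24.4
```

View pics/s8c.png

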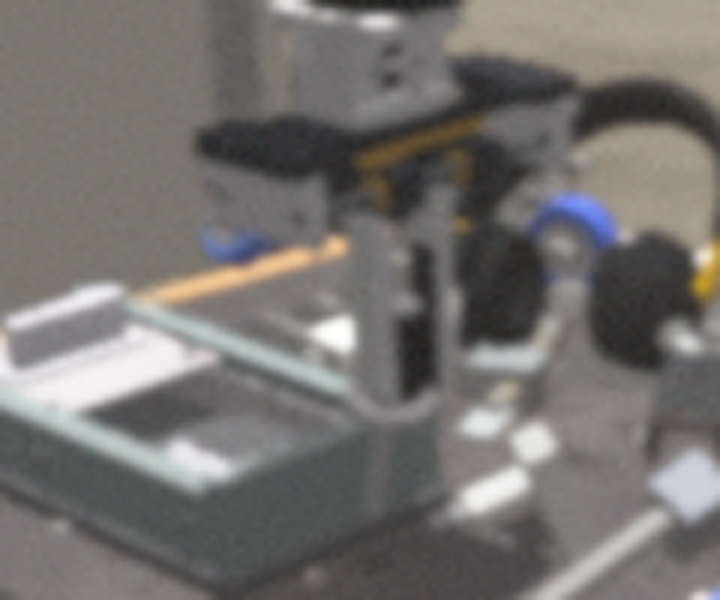

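The crop shows the shank leaning, running from the collar (395,415) to its foot near (372,520), with the ball toward the end frame. With a light grip I press it against the frame's outer face until it stands upright.

Request:
{"op": "jog_arm", "data": {
  "deltas": "6 0 0 0 20; 12 0 0 0 20; 18 0 0 0 20; 24 0 0 0 20; 29 0 0 0 20; 34 0 0 0 20; 38 0 0 0 20; 41 0 0 0 20; 43 0 0 0 20; 43 0 0 0 20",
  "squeeze": 8
}}

```text
clock: 25.75
eef_pos: [493.7, 101.8, 117.5]
eef_rot: [-3.142, -0.0, 1.48]
wrist_force: [0.0, -0.8, -2.0]
finger_gap: 26.2
```

```bash
python3 upd.py 43 0 0 0;  python3 - <<'E'
from h import *
q,d=shot('scene','scene9')
a=cv2.resize(q[120:220,180:300],None,fx=6,fy=6,interpolation=cv2.INTER_CUBIC);cv2.imwrite('pics/s9c.png',a[:,:,::-1])
print(proj('scene',[[493.7,102,80],[493.7,102,35]]))
E
```

```text
cmd [493.71 101.71 117.55   1.48] meas [493.69 101.85 117.51] [-3.14 -0.    1.48] F [ 0.01 -0.76 -2.01] M [-0.18  0.05  0.01] gap 26.2 t 25.75
[[236.10393886 189.37958093]
 [236.96998983 203.4184108 ]]
```

View pics/s9c.png

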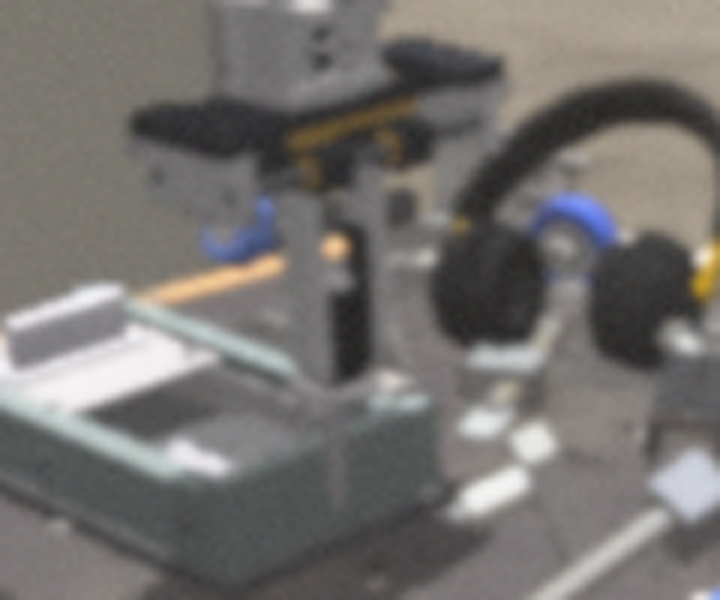

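The shank now stands nearly upright, running (335,400) to (338,510). A few more mm.

Request:
{"op": "jog_arm", "data": {
  "deltas": "0.8 0 0 0 20; 1.6 0 0 0 20; 2.4 0 0 0 20; 3 0 0 0 20; 3 0 0 0 20; 3 0 0 0 20; 3 0 0 0 20; 3 0 0 0 20; 3 0 0 0 20; 3 0 0 0 20",
  "squeeze": 8
}}

```text
clock: 27.05
eef_pos: [494.0, 104.7, 117.6]
eef_rot: [3.142, -0.0, 1.48]
wrist_force: [0.7, -1.6, -1.8]
finger_gap: 26.0
```

```bash
python3 upd.py 3 0 0 0
```

```text
cmd [493.98 104.69 117.55   1.48] meas [494.01 104.7  117.56] [ 3.14 -0.    1.48] F [ 0.69 -1.61 -1.76] M [-0.44  0.06  0.04] gap 26.0 t 27.05
```

```bash
python3 - <<'E'
from h import *
q,d=shot('scene','scene10'); p,d=shot('top','top10')
g=q.mean(2)
print(g[186:208,228:246].astype(int))
a=cv2.resize(q[170:215,215:265],None,fx=12,fy=12,interpolation=cv2.INTER_CUBIC);a=np.clip((a.astype(float)-30)*1.7,0,255).astype(np.uint8);cv2.imwrite('pics/s10c.png',a[:,:,::-1])
a=cv2.resize(p[150:230,150:250],None,fx=7,fy=7,interpolation=cv2.INTER_CUBIC);cv2.imwrite('pics/t10c.png',a[:,:,::-1])
print(proj('scene',[[494,104.7,80],[494,104.7,35]]))
E
```

```text
[[127 120 117 121 121 120 121 115 116 115 113 113 126 145 170 178 166 149]
 [116 111 111 118 117 115 108 106 104 100  97  97 105 136 159 164 149 136]
 [105 105 109 113 115 114 105 104 103  98  91  89  98 114 133 134 128 120]
 [101 102 103 107 107 106 105 105 107 104  99  99 101 112 115 115 111 103]
 [107 106 105 104 103 102 100 104 105 109 109 108 109 106 105 100  95  93]
 [117 111 109 106 105 102 100 104 106 107 109 105 104  97  91  89  85  86]
 [124 119 113 110 109 107 105 102 100 100  97  94  92  85  82  88  83  85]
 [122 119 115 112 111 108 105 101 101  96  92  86  86  83  83  81  84  85]
 [122 116 111 108 104  97  99 102 101  93  88  81  84  85  83  81  81  87]
 [113 110 104  99  90  91  94 103 102  93  89  85  85  87  82  84  88  83]
 [ 97  95  93  85  83  89  93  98  99  94  83  83  85  83  83  85  83  82]
 [ 90  83  85  81  82  87  94 100 102  94  84  85  81  83  81  82  84  84]
 [ 83  83  82  79  80  89  94 101 100  93  87  83  84  81  83  85  83  84]
 [ 81  84  80  81  84  85  92  98 101  92  87  84  82  81  82  81  81  80]
 [ 81  82  82  82  82  82  90  97 101  94  84  81  83  82  85  84  79  80]
 [ 80  79  80  82  82  83  90  98  98  95  83  85  83  82  81  80  80  82]
 [ 82  79  81  79  83  83  89  96 100  93  83  82  84  83  83  84  79  79]
 [ 84  82  83  82  82  85  85  96  96  91  82  83  81  81  82  82  83  80]
 [ 82  78  83  82  78  79  82  91  89  87  84  80  81  83  84  82  82  80]
 [ 84  82  80  81  80  81  83  83  83  85  76  83  79  79  81  77  79  72]
 [ 84  82  79  82  79  81  84  82  83  79  81  80  77  72  78  72  71  65]
 [ 85  83  83  81  83  80  81  82  81  79  77  79  73  71  66  64  62  62]]
[[235.47696478 189.13650074]
 [236.352184   203.15988671]]
```

View pics/s10c.png

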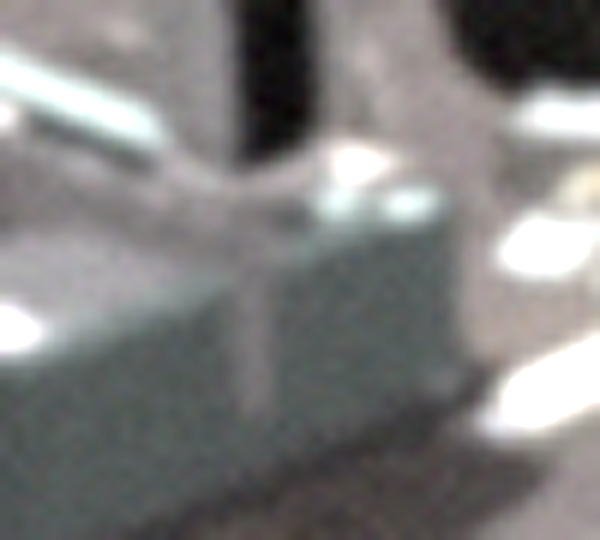

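View pics/t10c.png

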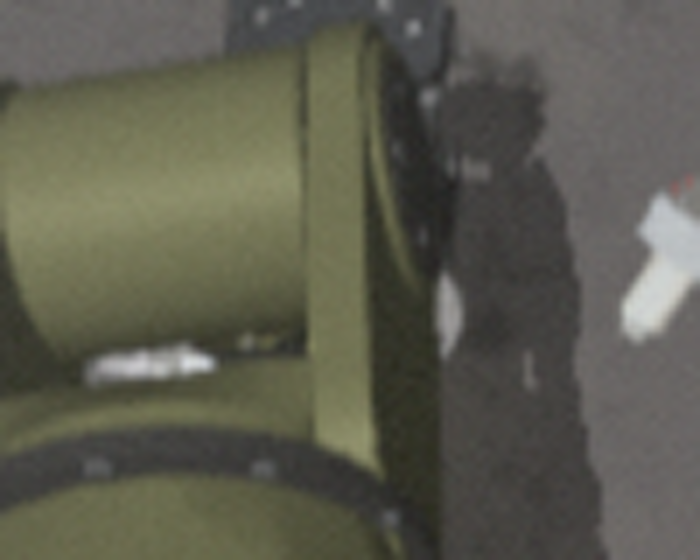

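```bash
python3 - <<'E'
from h import *
print(proj('top',[[494,104.7-22,89],[494,104.7-22,92]]))
p,d=load('top10'); print(p[193:198,206:224].mean(2).astype(int))
E
python3 mv.py 493.98,104,185,1.48 495.9,235,185,1.48 495.9,235,110,1.48
```

```text
[[217.33140695 194.7128079 ]
 [217.11280912 194.58745978]]
[[ 51  47  50  49  47  52  97 143 143 123  76  65  62  60  56  61  62  67]
 [ 48  48  47  44  45  55 100 144 145 136  80  61  60  59  53  56  62  62]
 [ 47  49  51  48  49  51 102 146 148 138  76  59  58  53  53  53  56  61]
 [ 46  49  45  48  49  52 101 143 150 131  76  60  56  51  54  52  60  59]
 [ 46  43  50  46  48  51  82 131 145 110  64  54  52  53  52  55  53  60]]
493.98,104,185,1.48 -> [ -0.69   0.06 -67.45  -0.  ]
495.9,235,185,1.48 -> [129.94  -9.93 -67.45  -0.  ]
495.9,235,110,1.48 -> [129.94  -9.93   7.55  -0.  ]
```

The shank is upright to about 1 to 2 degrees, and the collar edge in the top view is back at its original offset from the fingers. I grip at 60 N, back off, lift and return to the seam start.

Request:
{"op": "jog_arm", "data": {
  "deltas": "0 0 0 0 20; 0 0 0 0 20; -1.5 0 -20 0 20; -1.5 0 -45 0 20; -1.5 0 -65 0 20; 30 -2.5 -65 0 20; 80 -6 -65 0 20; 128.7 -9.9 -65 0 20; 128.7 -9.9 -35 0 20; 128.7 -9.9 -3 0 20",
  "squeeze": 60
}}

```text
clock: 28.4
eef_pos: [495.7, 234.6, 119.8]
eef_rot: [3.141, -0.001, 1.481]
wrist_force: [-0.2, -0.3, -2.3]
finger_gap: 25.8
```

```bash
python3 upd.py 128.7 -9.9 -3 0; python3 mv.py 495.9,233.5,105.2,1.48
```

```text
cmd [495.82 233.76 120.55   1.48] meas [495.67 234.6  119.8 ] [ 3.14 -0.    1.48] F [-0.15 -0.29 -2.26] M [-0.12  0.1  -0.01] gap 25.8 t 28.4
495.9,233.5,105.2,1.48 -> [-0.25  0.11 15.35 -0.  ]
```

Request:
{"op": "jog_arm", "data": {
  "deltas": "0 0.1 5 0 20; 0 0.1 10 0 20; 0 0.1 13 0 20; 0 0.1 14 0 20; 0 0.1 15 0 20; 0 0.1 15.5 0 20; 0 0.1 15.5 0 20; 0 0.1 15.5 0 20; 0 0.1 15.5 0 20; 0 0.1 15.5 0 20"
}}

```text
clock: 29.65
eef_pos: [496.0, 233.8, 105.1]
eef_rot: [3.141, -0.0, 1.48]
wrist_force: [-0.8, -0.2, -1.1]
finger_gap: 25.3
```

```bash
python3 upd.py 0 0.1 15.5 0
```

```text
cmd [495.92 233.75 105.05   1.48] meas [495.95 233.76 105.11] [ 3.14 -0.    1.48] F [-0.79 -0.19 -1.09] M [-0.05  0.02 -0.04] gap 25.3 t 29.65
```

Request:
{"op": "jog_arm", "data": {
  "deltas": "0 -0.1 0.2 0 20; -4.4 -0.1 0.2 0 20; -8.8 -0.1 0.2 0 20; -13.2 -0.1 0.2 0 20; -17.6 -0.1 0.2 0 20; -22 -0.1 0.2 0 20; -26.4 -0.1 0.2 0 20; -30.8 -0.1 0.2 0 20; -35.2 -0.1 0.2 0 20; -39.6 -0.1 0.2 0 20"
}}

```text
clock: 30.9
eef_pos: [492.1, 194.1, 104.8]
eef_rot: [-3.141, 0.0, 1.48]
wrist_force: [-0.5, 1.2, -1.4]
finger_gap: 25.8
```

```bash
python3 upd.py -39.6 -0.1 0.2 0
```

```text
cmd [492.22 194.32 104.85   1.48] meas [492.08 194.08 104.81] [-3.14  0.    1.48] F [-0.54  1.17 -1.38] M [ 0.29  0.34 -0.  ] gap 25.8 t 30.9
```

Request:
{"op": "jog_arm", "data": {
  "deltas": "-2 0 0 0 20; -6 2.1 0 0 20; -10 4.2 0 0 20; -10 4.2 0 0 20; -10 4.2 0 0 20; -10 4.2 0 0 20; -10 4.2 0 0 20; -10 4.2 0 0 20; -10 4.2 0 0 20; -10 4.2 0 0 20"
}}

```text
clock: 32.15
eef_pos: [495.0, 183.0, 104.8]
eef_rot: [-3.14, 0.002, 1.48]
wrist_force: [-4.4, -5.7, 4.2]
finger_gap: 25.5
```

```bash
python3 upd.py -10 4.2 0 0
```

```text
cmd [495.49 183.98 104.85   1.48] meas [495.03 182.98 104.82] [-3.14  0.    1.48] F [-4.43 -5.73  4.24] M [-1.53  1.32 -0.  ] gap 25.5 t 32.15
```

Request:
{"op": "jog_arm", "data": {
  "deltas": "-0.3 -0.6 0 0 20; -0.7 -1.3 0 0 20; -4.7 0.8 0 0 20; -4.7 0.8 0 0 20; -4.7 0.8 0 0 20; -4.7 0.8 0 0 20; -4.7 0.8 0 0 20; -4.7 0.8 0 0 20; -4.7 0.8 0 0 20; -4.7 0.8 0 0 20"
}}

```text
clock: 33.4
eef_pos: [495.8, 179.2, 104.8]
eef_rot: [-3.142, 0.0, 1.48]
wrist_force: [-1.4, -2.8, 0.5]
finger_gap: 25.7
```

```bash
python3 upd.py -4.7 0.8 0 0; python3 - <<'E'
from h import *
q,d=shot('scene','scene11');p,d=shot('top','top11')
print(proj('top',[[495.8,179.2-22,77]])); print(p[191:199:2,180:200].mean(2).astype(int))
E
```

```text
cmd [495.86 179.23 104.85   1.48] meas [495.84 179.21 104.84] [-3.14  0.    1.48] F [-1.36 -2.81  0.55] M [-0.91  0.64  0.04] gap 25.7 t 33.4
[[189.44464823 195.15376684]]
[[ 34  35  34  53 115 143 130  92 118 135 122 120 123 125 125 124 125 121
  122 136]
 [ 36  30  33  46  97 142 148 126 120 123 123 122 122 123 121 113  99 108
  109 116]
 [ 31  30  34  52 116 145 150 141 108 119 111 103 105 103 111 116 121 126
  125 126]
 [ 33  33  34  60 140 149 145 121 101 108 117 121 125 126 121 125 129 117
  106  90]]
```

Request:
{"op": "jog_arm", "data": {
  "deltas": "-0.2 -0.4 0 0 20; -4.3 1.7 0 0 20; -8.4 3.8 0 0 20; -12.5 6 0 0 20; -16.6 8.1 0 0 20; -16.6 8.1 0 0 20; -16.6 8.1 0 0 20; -16.6 8.1 0 0 20; -16.6 8.1 0 0 20; -16.6 8.1 0 0 20"
}}

```text
clock: 34.75
eef_pos: [502.4, 162.0, 104.9]
eef_rot: [3.141, 0.0, 1.48]
wrist_force: [-1.5, -2.1, -0.4]
finger_gap: 25.6
```

```bash
python3 upd.py -16.6 8.1 0 0
```

```text
cmd [502.42 161.96 104.85   1.48] meas [502.43 162.01 104.86] [3.14 0.   1.48] F [-1.54 -2.1  -0.36] M [-0.61  0.33  0.04] gap 25.6 t 34.75
```

Forces are light: about 2.6 N sideways and 1.5 N vertical. Continuing along the leg.

Request:
{"op": "jog_arm", "data": {
  "deltas": "-4.1 1.9 0 0 20; -8.2 4 0 0 20; -12.3 6.2 0 0 20; -16.4 8.3 0 0 20; -20.5 10.4 0 0 20; -24.6 12.6 0 0 20; -28.7 14.7 0 0 20; -28.7 14.7 0 0 20; -28.7 14.7 0 0 20; -28.7 14.7 0 0 20"
}}

```text
clock: 36.0
eef_pos: [514.5, 131.8, 104.9]
eef_rot: [3.141, 0.0, 1.48]
wrist_force: [-2.7, -4.4, 0.4]
finger_gap: 25.4
```

```bash
python3 upd.py -28.7 14.7 0 0; python3 - <<'E'
from h import *
q,d=shot('scene','scene12');p,d=shot('top','top12')
a=cv2.resize(p[150:220,140:240],None,fx=8,fy=8,interpolation=cv2.INTER_CUBIC);cv2.imwrite('pics/t12c.png',a[:,:,::-1])
a=cv2.resize(q[150:220,190:270],None,fx=8,fy=8,interpolation=cv2.INTER_CUBIC);cv2.imwrite('pics/s12c.png',a[:,:,::-1])
s=manip.read_state()['eef_pos']; print(proj('top',[[s[0],s[1]-22,77]])); print(p[189:199:2,188:212].mean(2).astype(int))
E
```

```text
cmd [514.45 132.05 104.85   1.48] meas [514.55 131.83 104.92] [3.14 0.   1.48] F [-2.73 -4.4   0.4 ] M [-1.26  0.7  -0.01] gap 25.4 t 36.0
[[207.61114756 187.55114226]]
[[101  63  50  47  49  48  49  47  47  51  48  50  41  46  93 144 149 143
  104 104  76  54  55  57]
 [103  69  50  46  47  44  48  48  46  46  46  44  42  50 113 141 142 115
  101 103  63  57  55  57]
 [111  84  56  44  46  48  48  45  43  48  49  44  37  52 120 127 104  99
  104  99  61  49  58  60]
 [114  96  55  47  43  47  41  46  48  45  49  45  42  53  90  97 102 103
  100  88  64  55  58  61]
 [122 121  63  43  46  46  44  47  44  46  46  46  52  51  71 100 101 105
  104  79  54  58  59  63]]
```

View pics/s12c.png

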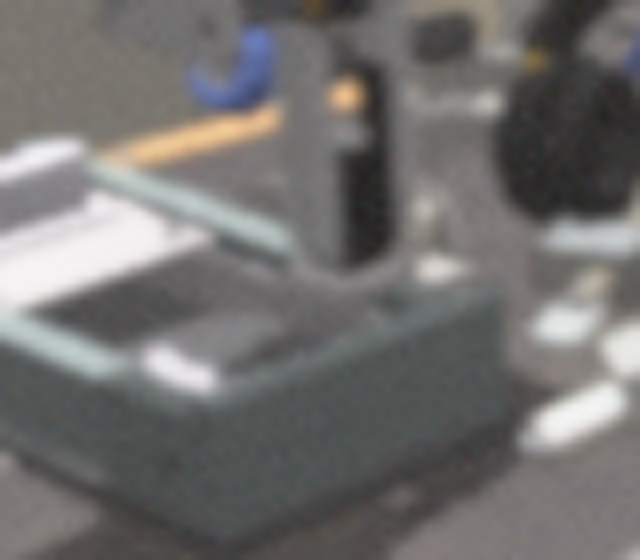

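View pics/t12c.png

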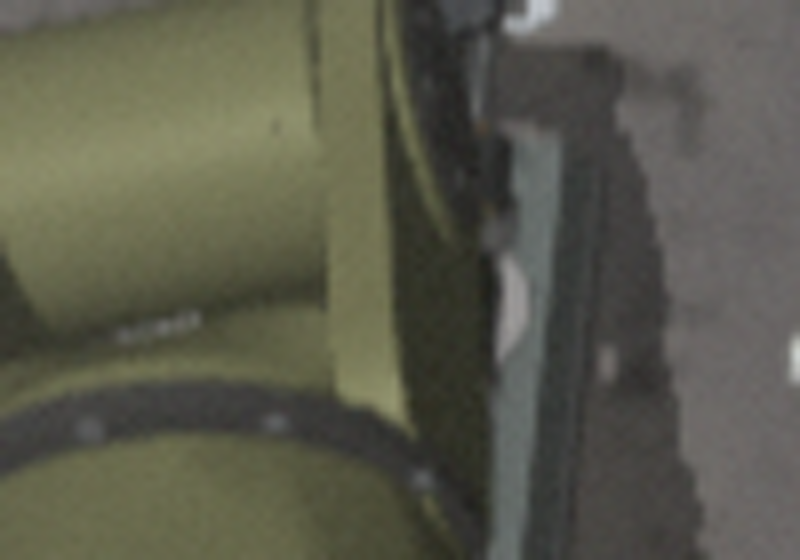

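Request:
{"op": "jog_arm", "data": {
  "deltas": "-0.4 -0.9 0 0 20; -3.9 0.9 0 0 20; -7.4 2.7 0 0 20; -10.9 4.5 0 0 20; -10.9 4.5 0 0 20; -10.9 4.5 0 0 20; -10.9 4.5 0 0 20; -10.9 4.5 0 0 20; -10.9 4.5 0 0 20; -10.9 4.5 0 0 20"
}}

```text
clock: 37.35
eef_pos: [516.5, 122.8, 104.6]
eef_rot: [-3.137, -0.003, 1.48]
wrist_force: [-10.7, 15.7, 4.4]
finger_gap: 25.6
```

```bash
python3 upd.py -10.9 4.5 0 0
```

```text
cmd [517.94 120.78 104.85   1.48] meas [516.45 122.84 104.61] [-3.14 -0.    1.48] F [-10.69  15.72   4.41] M [3.65 2.83 0.03] gap 25.6 t 37.35
```

The ball has reached the end frame: Fy rose to 16 N at the end of the seam. I back off at once, lift, and carry the gauge back to the stand.

Request:
{"op": "jog_arm", "data": {
  "deltas": "2 -1 0 0 20; 4 -2 -3 0 20; 4 -2 -25 0 20; 4 -2 -60 0 20; 4 -2 -100 0 20; -20 -4 -120 0 20; -70 -8 -120 0 20; -125 -12 -120 0 20; -180 -16 -120 0 20; -235 -20 -120 0 20"
}}

```text
clock: 38.6
eef_pos: [476.3, -113.4, 225.2]
eef_rot: [3.14, 0.0, 1.48]
wrist_force: [0.2, -0.7, -2.3]
finger_gap: 25.5
```

```bash
python3 upd.py -235 -20 -120 0; python3 mv.py 443.3,-352.7,222,1.47
```

```text
cmd [ 476.67 -111.43  224.85    1.48] meas [ 476.3  -113.36  225.18] [3.14 0.   1.48] F [ 0.23 -0.65 -2.27] M [-0.1   0.   -0.03] gap 25.5 t 38.6
443.3,-352.7,222,1.47 -> [-243.31  -11.31    2.85    0.01]
```

Request:
{"op": "jog_arm", "data": {
  "deltas": "-55 -3 0 0 20; -110 -6 0 0 20; -165 -9 0 0 20; -215 -10 0 0.01 20; -243.3 -11.3 0 0.01 20; -243.3 -11.3 10 0.01 20; -243.3 -11.3 16 0.01 20; -243.3 -11.3 16 0.01 20; -243.3 -11.3 16 0.01 20; -243.3 -11.3 16 0.01 20"
}}

```text
clock: 39.85
eef_pos: [443.5, -352.4, 209.2]
eef_rot: [3.141, 0.0, 1.47]
wrist_force: [0.9, 0.1, -2.5]
finger_gap: 25.5
```

```bash
python3 upd.py -243.3 -11.3 16 0.01; python3 - <<'E'
from h import *
q,d=shot('scene','scene13')
a=cv2.resize(q[130:250,330:430],None,fx=6,fy=5,interpolation=cv2.INTER_CUBIC);a=cv2.resize(q[150:250,330:430],None,fx=6,fy=6,interpolation=cv2.INTER_CUBIC);cv2.imwrite('pics/s13c.png',a[:,:,::-1])
s=manip.read_state()['eef_pos']
print(proj('scene',[s+[0,0,-24],s+[0,0,-87]]), proj('scene',[[442,-352.4,85]]))
E
```

```text
cmd [ 443.31 -352.69  208.85    1.47] meas [ 443.54 -352.43  209.24] [3.14 0.   1.47] F [ 0.86  0.06 -2.52] M [-0.07  0.06 -0.04] gap 25.5 t 39.85
[[379.49865541 199.86483262]
 [376.62251566 226.29661245]] [[374.68181287 241.38876214]]
```

View pics/s13c.png

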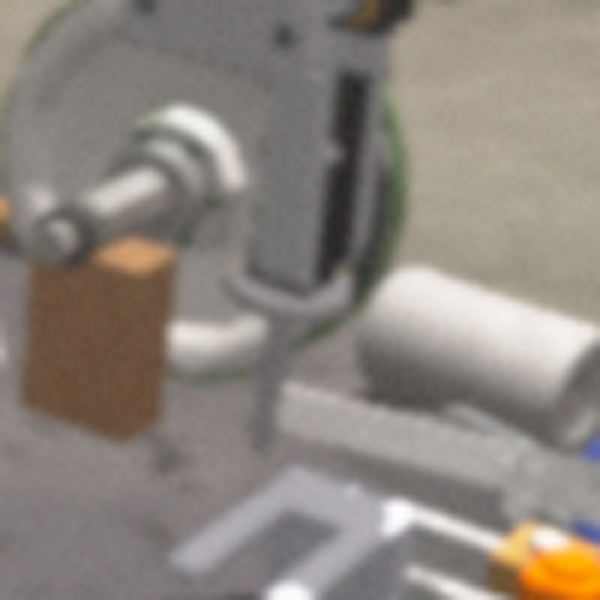

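```bash
python3 - <<'E'
from h import *
from fit import place
q,d=load('scene13')
X0,Y0,S=350,205,10
a=cv2.resize(q[205:260,350:410],None,fx=S,fy=S,interpolation=cv2.INTER_CUBIC)
P=np.array([[-45,-27],[49,-27],[49,27],[-45,27.],[-45,12],[19,12],[19,-12],[-45,-12]])
uv=proj('scene',place(P,[452.84,-353.5,-.11],85)); cv2.polylines(a,[np.round((uv-[X0,Y0]+.5)*S).astype(np.int32)],True,(255,0,0),1)
# tip path
for dz in (0,37,60):
  s=np.array([443.5,-352.4,209.2-87-dz]); u=(proj('scene',[s])[0]-[X0,Y0]+.5)*S; cv2.circle(a,tuple(np.round(u).astype(int)),5,(0,255,0),1)
cv2.imwrite('pics/s13d.png',a[:,:,::-1])
E
```

```text
(no output)
```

View pics/s13d.png

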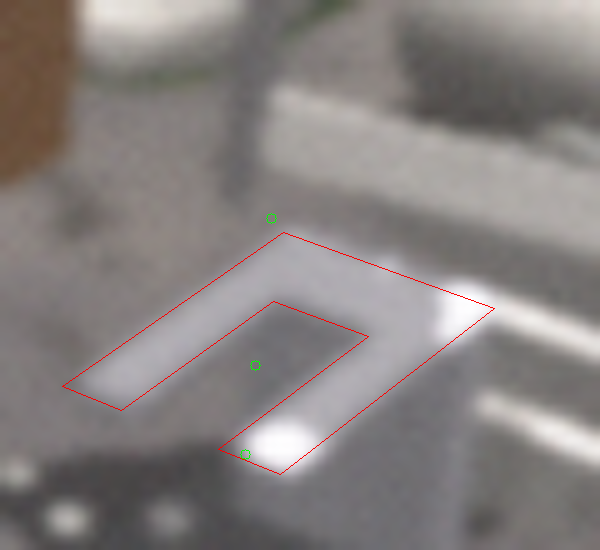

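The fork outline fits. The shank foot at crop (237,190) sits about 8 mm to +y of the TCP axis, so a straight descent would clip the left prong. I shift to -y while the tip enters, then recentre.

Request:
{"op": "jog_arm", "data": {
  "deltas": "-6.5 0 0 0 20; -6.5 0 15 0 20; -6.5 0 32 0 20; -6.5 0 48 0 20; -6 0 60 0 20; -5 0 72 0 20; -4 0 82 0 20; -3 0 90 0 20; -2 0 94 0 20; -2 0 94 0 20"
}}

```text
clock: 41.15
eef_pos: [443.1, -354.6, 114.8]
eef_rot: [-3.141, -0.0, 1.47]
wrist_force: [0.4, 0.7, -1.8]
finger_gap: 25.5
```

```bash
python3 upd.py -2 0 94 0; python3 - <<'E'
from h import *
q,d=shot('scene','scene14')
a=cv2.resize(q[170:270,340:440],None,fx=6,fy=6,interpolation=cv2.INTER_CUBIC); cv2.imwrite('pics/s14c.png',a[:,:,::-1])
E
```

```text
cmd [ 443.11 -354.68  114.85    1.47] meas [ 443.11 -354.63  114.78] [-3.14 -0.    1.47] F [ 0.44  0.7  -1.84] M [-0.12  0.09  0.01] gap 25.5 t 41.15
```

View pics/s14c.png

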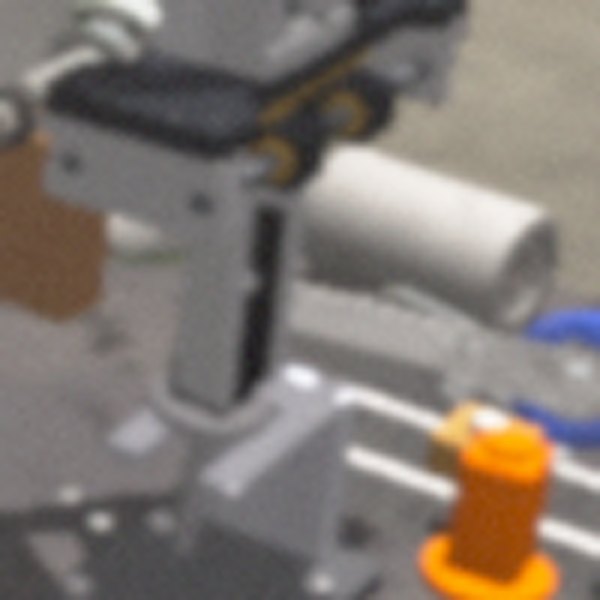

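The collar (220,405) sits over the prongs, close to where it hung originally at crop (217,420). I lower the last few mm.

Request:
{"op": "jog_arm", "data": {
  "deltas": "1 0 1 0 20; 1 0 2 0 20; 1 0 3 0 20; 1 0 3.5 0 20; 1 0 3.5 0 20; 1 0 3.5 0 20; 1 0 3.5 0 20; 1 0 3.5 0 20; 1 0 3.5 0 20; 1 0 3.5 0 20",
  "squeeze": 10
}}

```text
clock: 42.45
eef_pos: [443.3, -353.7, 111.6]
eef_rot: [3.141, 0.0, 1.47]
wrist_force: [-0.9, 2.1, 5.9]
finger_gap: 26.0
```

```bash
python3 upd.py 1 0 3.5 0
```

```text
cmd [ 443.21 -353.69  111.35    1.47] meas [ 443.26 -353.75  111.6 ] [3.14 0.   1.47] F [-0.95  2.09  5.88] M [ 0.22  0.46 -0.01] gap 26.0 t 42.45
```

Collar contact is confirmed, with Fz +8 N relative. Release.

Request:
{"op": "jog_arm", "data": {
  "deltas": "0 0 0 0 26; 0 0 0 0 30; 0 0 0 0 45; 0 0 0 0 60; 0 0 0 0 60; 0 0 -10 0 60; 0 0 -30 0 60; 0 0 -50 0 60; 0 0 -80 0 60; 0 0 -100 0 60",
  "squeeze": 3
}}

```text
clock: 43.7
eef_pos: [443.4, -353.9, 213.6]
eef_rot: [3.14, 0.001, 1.47]
wrist_force: [0.3, 1.6, -1.0]
finger_gap: 60.2
```

```bash
python3 upd.py 0 0 -100 0; python3 - <<'E'
from h import *
q,d=shot('scene','scene15')
a=cv2.resize(q[170:270,340:440],None,fx=6,fy=6,interpolation=cv2.INTER_CUBIC); cv2.imwrite('pics/s15c.png',a[:,:,::-1])
E
python3 mv.py 470,0,212,1.48 508,300,212,1.48
```

```text
cmd [ 443.21 -353.69  211.35    1.47] meas [ 443.4  -353.86  213.56] [3.14 0.   1.47] F [ 0.3   1.6  -1.03] M [-0.02  0.04 -0.02] gap 60.2 t 43.7
470,0,212,1.48 -> [354.59  -9.    -0.65  -0.01]
508,300,212,1.48 -> [656.89  -1.44  -0.65  -0.01]
```

View pics/s15c.png

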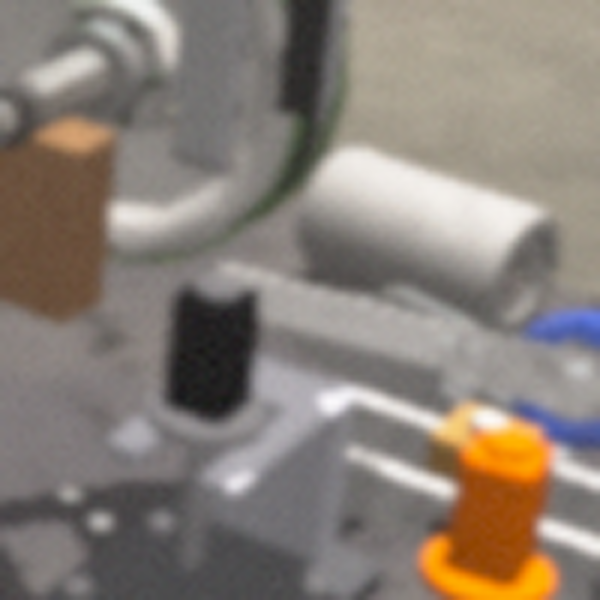

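The gauge hangs upright in the fork on its collar: button at crop (218,285), collar at (210,420). I head to the cover and look at the stand from the top on the way.

```bash
python3 - <<'E'
from h import *
from fit import place
def at(u,v,z,cam='top'):
    c=CAL[cam];r=c['R'].T@np.linalg.solve(c['intrinsics'],[u,v,1]);o=-c['R'].T@c['t'];return o+r*(z-o[2])/r[2]
p,d=load('top0'); W=world('top',d)
m=(W[...,2]>68)&(W[...,2]<90); m[:,:105]=0; m[:,150:]=0; m[:160]=0; m[220:]=0
v,u=np.where(m); print(len(v), W[m].mean(0), np.percentile(W[m],[3,97],axis=0).round(1))
X=W[m][:,:2]-[507.03,183.14]; a=-0.091; c,s=np.cos(a),np.sin(a); J=X@np.array([[c,-s],[s,c]]); print('plates frame',J.mean(0),np.percentile(J,[5,95],axis=0))
# bar center 
print(place(np.array([[J[:,0].mean(),J[:,1].mean()]]),[507.03,183.14,-.091],0))
E
```

```text
164 [523.45 327.81  77.1 ] [[489.  320.7  68.9]
 [557.2 336.1  82. ]]
plates frame [  3.21 145.57] [[-30.68 141.19]
 [ 36.66 151.8 ]]
[[523.45 327.81   0.  ]]
```

Request:
{"op": "jog_arm", "data": {
  "deltas": "55 0 0 0 40; 110 0 0 0 40; 165 0 0 0 30; 220 0 0 0 20; 275 0 0 0 20; 330 0 0 0 20; 390 0 0 -0.01 20; 450 0 0 -0.01 20; 510 0 0 -0.01 20; 570 0 0 -0.01 20",
  "squeeze": 30
}}

```text
clock: 45.0
eef_pos: [500.5, 215.4, 211.5]
eef_rot: [3.141, -0.0, 1.48]
wrist_force: [0.5, -0.6, -0.4]
finger_gap: 20.3
```

```bash
python3 upd.py 570 0 0 -0.01; python3 - <<'E'
from h import *
p,d=shot('top','top16')
a=np.hstack([cv2.resize(load('top0')[0][185:235,365:415],None,fx=8,fy=8,interpolation=cv2.INTER_CUBIC),cv2.resize(p[185:235,365:415],None,fx=8,fy=8,interpolation=cv2.INTER_CUBIC)]); cv2.imwrite('pics/t16c.png',a[:,:,::-1])
E
```

```text
cmd [500.68 213.41 211.35   1.48] meas [500.52 215.45 211.55] [ 3.14 -0.    1.48] F [ 0.54 -0.57 -0.41] M [-0.11  0.02  0.06] gap 20.3 t 45.0
```

View pics/t16c.png

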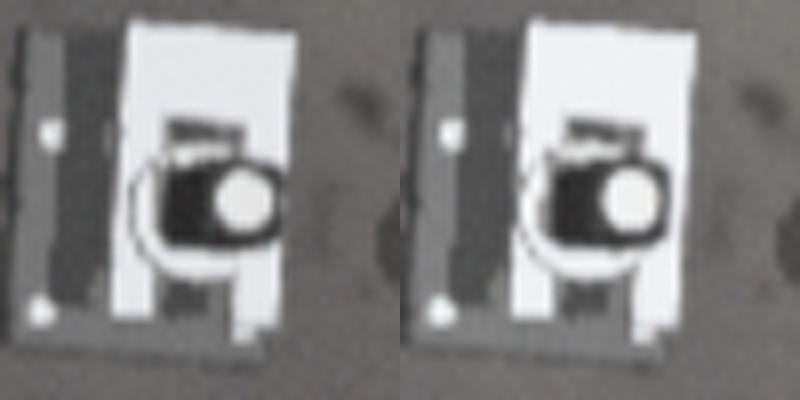

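Side by side, the gauge now hangs 1.5 px (about 3 mm) toward +y of its first place, well inside the gap and upright with its collar on both prongs. That is fine, so on to the cover.

```bash
python3 - <<'E'
from fit import *
Q=[507.03,183.14,-.091]
print(place(np.array([[0,146.],[0,178.],[0,3.]]),Q,0))
E
python3 mv.py 523.2,360.4,211,1.48 523.2,360.4,72,1.48
```

```text
[[520.3  328.54   0.  ]
 [523.21 360.4    0.  ]
 [507.3  186.13   0.  ]]
523.2,360.4,211,1.48 -> [148.43   9.07   0.35  -0.  ]
523.2,360.4,72,1.48 -> [148.43   9.07 139.35  -0.  ]
```

Request:
{"op": "jog_arm", "data": {
  "deltas": "50 3 0 0 20; 100 6 0 0 20; 148 9 0 0 20; 150 9 40 0 20; 150 9 80 0 20; 150 9 110 0 20; 150 9 128 0 20; 150 9 137 0 20; 150 9 139 0 20; 150 9 139 0 20"
}}

```text
clock: 46.3
eef_pos: [523.6, 362.2, 73.3]
eef_rot: [3.141, -0.001, 1.48]
wrist_force: [0.2, 0.4, 0.2]
finger_gap: 19.8
```

```bash
python3 upd.py 150 9 139 0; python3 - <<'E'
from h import *
q,d=shot('scene','scene17')
a=cv2.resize(q[110:220,140:270],None,fx=6,fy=5.4,interpolation=cv2.INTER_CUBIC); cv2.imwrite('pics/s17c.png',a[:,:,::-1])
E
```

```text
cmd [523.27 361.97  72.35   1.48] meas [523.64 362.17  73.26] [ 3.14 -0.    1.48] F [0.18 0.4  0.24] M [-0.04  0.06  0.02] gap 19.8 t 46.3
```

View pics/s17c.png

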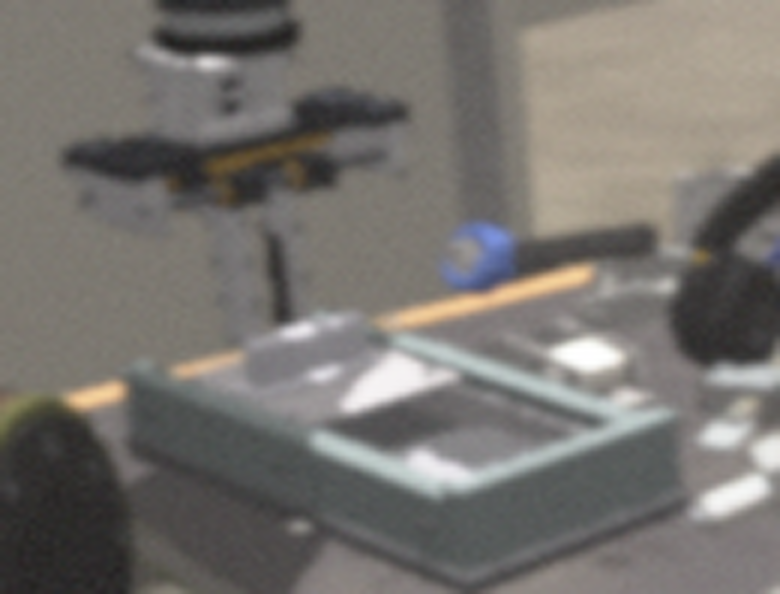

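The fingers stand behind the handle on its +y side, near crop (255,320). Pushing along the jig's -y.

Request:
{"op": "jog_arm", "data": {
  "deltas": "-8 0 0 0 20; -14 0 0 0 20; -20 0 0 0 20; -28 0 0 0 20; -38 0 0 0 20; -50 0 0 0 20; -62 0 0 0 20; -74 0 0 0 20; -86 0 0 0 20; -98 0 0 0 20"
}}

```text
clock: 47.6
eef_pos: [514.2, 263.5, 72.2]
eef_rot: [-3.141, 0.0, 1.48]
wrist_force: [-1.1, 3.5, -0.0]
finger_gap: 19.9
```

```bash
python3 upd.py -98 0 0 0
```

```text
cmd [514.36 264.37  72.35   1.48] meas [514.18 263.5   72.22] [-3.14  0.    1.48] F [-1.1   3.45 -0.01] M [ 0.41  0.39 -0.12] gap 19.9 t 47.6
```

Request:
{"op": "jog_arm", "data": {
  "deltas": "-10 0 0 0 20; -20 0 0 0 20; -30 0 0 0 20; -38 0 0 0 20; -45 0 0 0 20; -50 0 0 0 20; -53 0 0 0 20; -55 0 0 0 20; -55 0 0 0 20; -55 0 0 0 20"
}}

```text
clock: 48.85
eef_pos: [509.5, 209.5, 72.4]
eef_rot: [3.141, 0.0, 1.48]
wrist_force: [-0.1, 0.4, -0.0]
finger_gap: 19.9
```

```bash
python3 upd.py -55 0 0 0; python3 - <<'E'
from h import *
q,d=shot('scene','scene18')
a=cv2.resize(q[110:220,140:270],None,fx=6,fy=5.4,interpolation=cv2.INTER_CUBIC); cv2.imwrite('pics/s18c.png',a[:,:,::-1])
E
```

```text
cmd [509.37 209.6   72.35   1.48] meas [509.51 209.55  72.4 ] [3.14 0.   1.48] F [-0.08  0.42 -0.01] M [-0.04  0.06  0.06] gap 19.9 t 48.85
```

View pics/s18c.png

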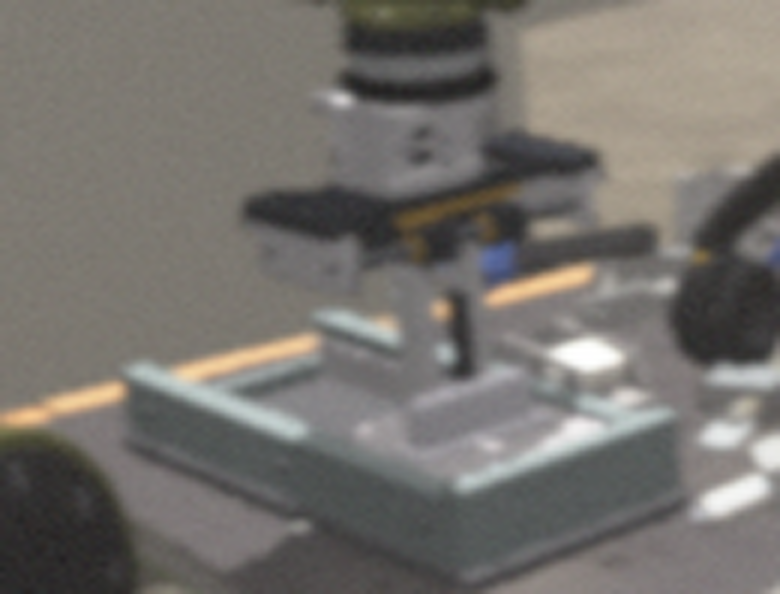

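The cover is nearly shut; the handle is at crop (465,405). Last stretch slowly, watching force.

Request:
{"op": "jog_arm", "data": {
  "deltas": "-1 0 0 0 20; -2 0 0 0 20; -3 0 0 0 20; -4 0 0 0 20; -5 0 0 0 20; -6 0 0 0 20; -6 0 0 0 20; -6 0 0 0 20; -6 0 0 0 20; -6 0 0 0 20"
}}

```text
clock: 50.15
eef_pos: [508.8, 203.5, 72.3]
eef_rot: [-3.141, 0.0, 1.48]
wrist_force: [-0.0, 0.5, 0.7]
finger_gap: 20.0
```

```bash
python3 upd.py -6 0 0 0
```

```text
cmd [508.82 203.63  72.35   1.48] meas [508.75 203.54  72.28] [-3.14  0.    1.48] F [-0.04  0.52  0.66] M [-0.07  0.03 -0.  ] gap 20.0 t 50.15
```

Request:
{"op": "jog_arm", "data": {
  "deltas": "-0.6 0 0 0 20; -1.2 0 0 0 20; -1.8 0 0 0 20; -2.4 0 0 0 20; -3 0 0 0 20; -3.4 0 0 0 20; -3.8 0 0 0 20; -4.2 0 0 0 20; -4.6 0 0 0 20; -5 0 0 0 20"
}}

```text
clock: 51.4
eef_pos: [508.6, 202.0, 72.5]
eef_rot: [3.14, -0.006, 1.479]
wrist_force: [2.9, 31.5, -8.3]
finger_gap: 20.1
```

```bash
python3 upd.py -5 0 0 0
```

```text
cmd [508.37 198.65  72.35   1.48] meas [508.61 201.98  72.46] [ 3.14 -0.01  1.48] F [ 2.89 31.45 -8.28] M [ 5.68 -0.67 -0.52] gap 20.1 t 51.4
```

Hard stop: Fy 31 N with the TCP held at y 202, so the cover is shut. I back off and lift clear.

Request:
{"op": "jog_arm", "data": {
  "deltas": "5 0 0 0 20; 12 0 0 0 20; 20 0 0 0 20; 20 0 -20 0 20; 20 0 -60 0 20; 20 0 -110 0 20; 40 -50 -150 0 20; 60 -100 -150 0 20; 80 -140 -150 0 20; 90 -160 -150 0 20"
}}

```text
clock: 52.65
eef_pos: [355.6, 303.8, 222.7]
eef_rot: [3.141, -0.0, 1.481]
wrist_force: [0.2, -0.0, -0.7]
finger_gap: 20.2
```

```bash
python3 upd.py 90 -160 -150 0; python3 - <<'E'
from h import *
q,d=shot('scene','scene19'); p,d=shot('top','top19')
a=np.vstack([cv2.resize(q[140:225,140:270],None,fx=4,fy=4,interpolation=cv2.INTER_CUBIC)]); b=cv2.resize(p[150:235,90:220],None,fx=4,fy=4,interpolation=cv2.INTER_CUBIC)
cv2.imwrite('pics/f1.png',np.vstack([a,b])[:600,:,::-1] if False else cv2.resize(np.vstack([a,b]),(459,600))[:,:,::-1])
a=cv2.resize(q[200:260,345:425],None,fx=5,fy=5,interpolation=cv2.INTER_CUBIC); b=cv2.resize(p[185:245,365:445],None,fx=5,fy=5,interpolation=cv2.INTER_CUBIC)
cv2.imwrite('pics/f2.png',np.hstack([a,b])[:,:,::-1])
W=world('top',d); m=(W[...,2]>68)&(W[...,2]<90); m[:,:140]=0; m[:,215:]=0; m[:160]=0; m[220:]=0
X=W[m][:,:2]-[507.03,183.14]; c,s=np.cos(-.091),np.sin(-.091); J=X@np.array([[c,-s],[s,c]]); print('handle plates frame',len(J),np.median(J,0),np.percentile(J,[5,95],axis=0))
E
```

```text
cmd [357.21 302.81 222.35   1.48] meas [355.56 303.79 222.73] [ 3.14 -0.    1.48] F [ 0.19 -0.03 -0.66] M [-0.09  0.05 -0.01] gap 20.2 t 52.65
handle plates frame 153 [-0.45732073  0.38319192] [[-33.69310533  -4.1741093 ]
 [ 33.34488273   6.7450958 ]]
```

View pics/f1.png

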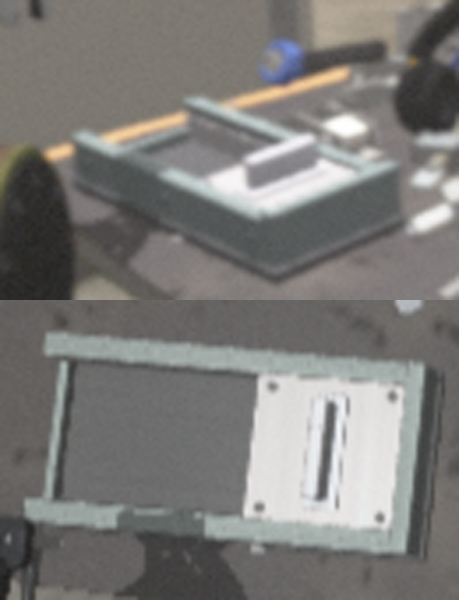

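View pics/f2.png

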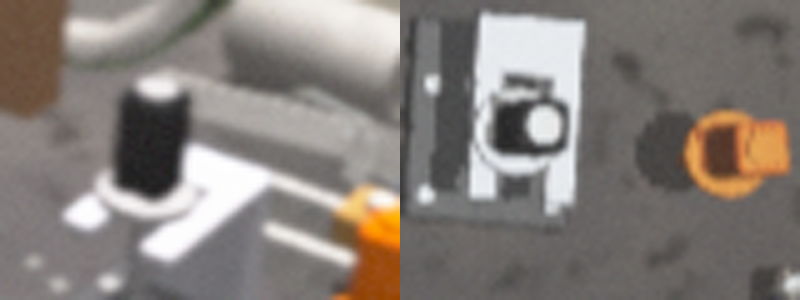

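The cover lies flush against the end frame, with its handle at the middle of the plates. The gauge hangs upright on both prongs, the orange piece has not moved, and the arm is clear of everything. Handing in.

```bash
python3 -c "
from cell import workorder; print(workorder.sign_off())"
```

```text
the job is handed in; nothing more can be done
None
```

The job is done and handed in at about 53 s. The gauge tip ran the whole seam, the gauge is back hanging in the fork, and the cover was shut after that. Two things did not go cleanly: the tracing took two tries, and I touched the end frame harder than I meant to.

**Tracing:**
- **First pass:** this failed. At a 25 N grip the gauge pivoted in the jaws and the ball stuck near the bend, with up to about 18 N sideways force. I lifted it out, stood it upright against the outer face of the fixed end frame, and gripped at 60 N.
- **Second pass:** I ran the whole seam again from the start end, at about 35 to 37 mm/s. Contact was mostly light, a few newtons down and to the side, with short stops on the second leg to correct the path.
- **At the far end:** the ball bumped the end frame at about 19 N, and I backed off at once.
- **Accuracy:** the gauge still tilted about 4 degrees on the second leg. I judged the ball's position there from force and camera readings, not by seeing it directly.

**Last checks:**
- **Gauge:** it hangs upright with its collar on both prongs. It sits about 3 mm to the side (+y) of where it first hung, inside the 24 mm gap.
- **Cover:** it met a hard stop at about 31 N. The camera then showed it flush with the end frame, its handle within 1 mm of the middle of the plates.
- **Surroundings:** the orange look-alike had not moved and the arm was clear. I did not touch the loose parts, but I did not check each of their positions at the end.

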